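# Put the loose batteries back in the organiser, in order of size

### The arm

A 7-joint arm with a two-finger parallel gripper is mounted at the origin on the work surface. World frame = base frame: x ahead of the robot, y to its left, z up, the work surface at z = 0. Lengths are in m, angles in rad, forces in N, time in s.
With the tool pointing down it reaches from about 0.425 to 0.875 m from the base axis. Payload 4.7 kg.
Tool frame: the origin (TCP) lies at the very end of the fingers, on their centre line; the grasp point (between the pads) lies 19 mm behind it (grip_point_offset is the distance from the TCP to the grasp point, in m); x points along the fingers, z is the direction in which the jaws open and shut, and the axes are right-handed (so a half turn about x gives the same grasp; the last joint's range is limited). The gripper opens to 87 mm and grips with 3 to 60 N. Pads are 19 mm wide; open, the fingers measure 117 mm over their backs; the gripper's body (75 mm by 190 mm) begins 51 mm behind the grasp point.
Start: joints at [1.272, 0.321, -0.07, 1.45, 0.023, 1.371, -0.057], TCP at [0.2, -0.618, 0.185] pointing down, gripper open.
Joint ranges: [-2.86, 2.86], [-0.3, 2.09], [-1.38, 1.24], [0.06, 2.45], [-1.56, 4.7], [0.09, 2.05], [-2.69, 2.69]. Speed limits (rad/s): [2.57, 2.57, 3.14, 3.14, 3.14, 3.14, 3.14].

### API

Orientations are given as a rotation vector (axis times angle).
In Python, from bench import get_state, get_image, calibration, close_job, grip_point_offset gives the robot as it stands.
- The arm moves only by the tool play_rows, never from a script. Its argument "targets" is a list of rows, each an object with "claw": the closure, from 0 (fully open) to 1 (shut); "linear": the shift along the tool's x, y, z as a fraction of full scale, a list of three; "rotation": the turn, a rotation vector about the tool's x, y, z as a fraction of full scale, a list of three. In form: [{"claw": claw, "linear": [x, y, z], "rotation": [wx, wy, wz]}, ...]. A call has 1 to 10 rows; each row shifts and turns the pose as measured when the row begins, along the tool's axes as they then stand; what a row does not reach is not made up. Full scale, the value 1, is 2.5 cm for a shift and 90 degrees for a turn. A row lasts 1/12 s, in which the tool goes at most 41.7 mm and 7.16 degrees, less where a joint would pass 70% of its speed; a pose out of reach is approached as far as the arm can. A call with a number of a shift or a turn outside -1 to 1 is refused whole. A call with a gripper value outside its range is refused whole. The fingers move at their own pace and stop on an object; "newtons" is the grip in N (left out, the last holds). Time passes only in rows, so rows that do not move let the fingers close. It gives the time, the measured TCP pose, the force and the opening at its end, in the units of the state.
- get_state(): the state, without advancing time (a new reading comes with each control period).
- get_image(name): name is "side" or "top"; returns the picture (400x640x3 uint8, blue, green, red); there is no depth.
- calibration(name): a dict with "fx", "fy", "cx", "cy" (pixels), "rvec" (rotation vector, rad) and "tvec" (3), from world to camera coordinates, as OpenCV has them. Camera axes: x right, y down, z forward; pixel columns grow to the right and rows downward; lengths in m; the calibration is good to about 2 mm. A picture is of the moment at which its call begins. calibration takes no time and is no camera call.
- close_job(): hands the job in, once; it reports no verdict.
The state is a dict: "time": time; "joint_positions": joint angles; "qd": joint speeds; "joint_torque": joint torques, N m; "position": TCP position; "tool_rot": TCP orientation; "ft_force": force on the tool from outside, world axes, zero at the start; "torque": the same for the moment, N m; "grip_width": opening from 0.0 (shut) to 1.0 (fully open).
Only numpy, scipy, OpenCV 4.12 (cv2) and the standard library are available. Lean on these libraries where they do the work, as an engineer would, in place of code of your own. Each camera call takes 0.05 s, during which the arm holds its last target. There are 200 camera calls.

### The job

Four loose batteries of different sizes are lying about on the desk. Put them back in the organiser tray, lined up in order of size: the thickest in the widest trough, and so on down to the thinnest in the narrowest, each lying fully down in its own trough so that it cannot roll. Set them down rather than drop them, and leave the mouse and the pen cup as they are.

Things in the scene. Friction and masses are not known exactly. Their poses are not given: they have to be found in the camera images.
- cell_d: Dry battery of size D, the thickest of the four: a rigid cylinder 34.2 mm in diameter and 61.5 mm long, black sleeve, grey towards the nub end, with steel ends, lying on its side on the desk, free to roll. Origin on its axis at mid-length (17.1 mm above the desk at the start); x along its axis towards the small nub, y and z turn as it rolls.
- cell_c: Dry battery of size C, the second thickest of the four: a rigid cylinder 26.2 mm in diameter and 50 mm long, black sleeve, grey towards the nub end, with steel ends, lying on its side on the desk, free to roll. Origin on its axis at mid-length (13.1 mm above the desk at the start); x along its axis towards the small nub, y and z turn as it rolls.
- cell_aa: Dry battery of size AA, the second thinnest of the four: a rigid cylinder 14.5 mm in diameter and 50.5 mm long, black sleeve, grey towards the nub end, with steel ends, lying on its side on the desk, free to roll. Origin on its axis at mid-length (7.25 mm above the desk at the start); x along its axis towards the small nub, y and z turn as it rolls.
- cell_aaa: Dry battery of size AAA, the thinnest of the four: a rigid cylinder 10.5 mm in diameter and 44.5 mm long, black sleeve, grey towards the nub end, with steel ends, lying on its side on the desk, free to roll. Origin on its axis at mid-length (5.25 mm above the desk at the start); x along its axis towards the small nub, y and z turn as it rolls.
- trough_d: Trough for the D battery in the fixed organiser tray: a grey V groove, the widest, at the +y end of the row; 80 mm long, 42 mm wide at the top, 9 mm deep. Origin at the groove's bottom, mid-length, 7.0 mm above the desk; x along the groove, y across, z up. A seated battery's axis is 18.6 mm above the origin. The tray is white, 102 x 210 mm, its flat top 16 mm above the desk.
- trough_c: Trough for the C battery in the fixed organiser tray: a grey V groove, the second widest; 68 mm long, 33 mm wide at the top, 7 mm deep. Origin at the groove's bottom, mid-length, 9.0 mm above the desk; x along the groove, y across, z up. A seated battery's axis is 14.2 mm above the origin. It is 60 mm from the D trough.
- trough_aa: Trough for the AA battery in the fixed organiser tray: a grey V groove, the second narrowest; 68 mm long, 22 mm wide at the top, 4.5 mm deep. Origin at the groove's bottom, mid-length, 11.5 mm above the desk; x along the groove, y across, z up. A seated battery's axis is 7.8 mm above the origin. It is 50 mm from the C trough, parallel to it.
- trough_aaa: Trough for the AAA battery in the fixed organiser tray: a grey V groove, the narrowest, at the other end of the row; 62 mm long, 17 mm wide at the top, 3.5 mm deep. Origin at the groove's bottom, mid-length, 12.5 mm above the desk; x along the groove, y across, z up. A seated battery's axis is 5.7 mm above the origin. It is 44 mm from the AA trough; seated neighbours leave 30 mm free.
- mouse: Bystander: black and grey wireless mouse, 100 x 60 x 39 mm, loose on the desk; origin at the centre of its underside, x along its length.
- pen_cup: Bystander: dark steel pen cup, 76 mm across, 98 mm tall, pens up to 160 mm above the desk, loose; origin at the centre of its underside, z up.
There are look-alikes about, which are no part of the job. What is shaped like the cell_d but purple is not meant.

How it is judged:
At the end, for the whole second after the job is handed in: Each battery lies at rest and released in the trough of its size: its centre within 10.5 mm of the trough's centre along the groove and 5 mm across it, its axis within 0.1 rad of the groove and no more than 1.5 mm above its seated height (x of cell_d in the frame of trough_d between -0.0105 and 0.0105 m and y of cell_d in the frame of trough_d between -0.005 and 0.005 m and z of cell_d in the frame of trough_d between 0.0156 and 0.0201 m and angle between the x axis of cell_d and the x axis of trough_d, either way round below 0.1 rad and linear speed of each of cell_d, cell_c, cell_aa, cell_aaa below 0.02 m/s and angular speed of each of cell_d, cell_c, cell_aa, cell_aaa below 0.5 rad/s and x of cell_c in the frame of trough_c between -0.0105 and 0.0105 m and y of cell_c in the frame of trough_c between -0.005 and 0.005 m and z of cell_c in the frame of trough_c between 0.0112 and 0.0157 m and angle between the x axis of cell_c and the x axis of trough_c, either way round below 0.1 rad and x of cell_aa in the frame of trough_aa between -0.0105 and 0.0105 m and y of cell_aa in the frame of trough_aa between -0.005 and 0.005 m and z of cell_aa in the frame of trough_aa between 0.0048 and 0.0093 m and angle between the x axis of cell_aa and the x axis of trough_aa, either way round below 0.1 rad and x of cell_aaa in the frame of trough_aaa between -0.0105 and 0.0105 m and y of cell_aaa in the frame of trough_aaa between -0.005 and 0.005 m and z of cell_aaa in the frame of trough_aaa between 0.0027 and 0.0072 m and angle between the x axis of cell_aaa and the x axis of trough_aaa, either way round below 0.1 rad); the robot touches nothing.
It fails at once if a battery is dropped or thrown (moves faster than 0.8 m/s, a fall of about 3 cm, while no finger touches it) ((linear speed of cell_d above 0.8 m/s and contact force between cell_d and the fingers below 0.05 N) or (linear speed of cell_c above 0.8 m/s and contact force between cell_c and the fingers below 0.05 N) or (linear speed of cell_aa above 0.8 m/s and contact force between cell_aa and the fingers below 0.05 N) or (linear speed of cell_aaa above 0.8 m/s and contact force between cell_aaa and the fingers below 0.05 N)).
It fails at once if the mouse is shoved more than 25 mm (distance of mouse from where it was at the start of the episode above 0.025 m).
It fails at once if the pen cup is shoved more than 25 mm (distance of pen_cup from where it was at the start of the episode above 0.025 m).
It fails at once if the pen cup is tipped (angle between pen_cup's own z axis and vertical above 0.4 rad).
It also fails if it takes over 106 s, if anything falls off the work surface, if the arm or the gripper's body presses on something with over 40 N, if the wrist force passes 120 N, or if a joint passes its speed limit or range.

## Working session

There is one attempt and no reset: what is moved stays moved. The work goes in short steps, Python scripts to look and compute and a tool call to move; the robot and the scene stay as the last step left them, time stands still between calls to the robot, and variables do not carry over. Pictures are saved under pics/ and viewed, about 12 in all and at most 16, crops included, and the job is handed in when it is done.

Besides the shell and the picture viewer there is one more tool, called after "Call:" as name(argument=value, ...) on one line, values as JSON. play_rows: Moves the arm, as the interface text tells. Shift numbers are shares of 2.5 cm and turn numbers shares of 90 degrees, none past 1 either way. Its arguments: {"type":"object","properties":{"targets":{"type":"array"},"newtons":{"type":"number"}},"required":["targets"]}

```bash
mkdir -p pics; ls; python3 - <<'E'
from bench import *
import cv2
for n in("top","side"):
    cv2.imwrite(f"pics/{n}0.png",get_image(n)); print(n,calibration(n))
print(get_state(),grip_point_offset)
E
```

```text
pics
top {'fx': 393.9091369528879, 'fy': 393.9091369528879, 'cx': 317.39403601579994, 'cy': 194.2118967877837, 'rvec': array([ 2.113436  , -2.17213629,  0.15348693]), 'tvec': array([0.10552591, 0.62173249, 0.93112436])}
side {'fx': 373.47640547815456, 'fy': 373.47640547815456, 'cx': 318.9319809327044, 'cy': 202.11550584062402, 'rvec': array([ 0.86488925, -2.41105437,  1.26243919]), 'tvec': array([0.5183177 , 0.23307424, 0.58351244])}
{'time': 0.1, 'joint_positions': array([ 1.27210374,  0.32172703, -0.07009359,  1.45153581,  0.02261751,
        1.37076882, -0.05689639]), 'qd': array([ 0.00091993, -0.00114761, -0.00142791, -0.00283356, -0.00086353,
       -0.00170174, -0.00119462]), 'joint_torque': array([ 1.22791989e-03, -4.92567480e+01, -4.05001016e-01, -3.13400424e+01,
       -6.43084198e-02,  3.95010319e-02,  7.33388219e-05]), 'position': array([ 0.19980068, -0.61796526,  0.18419381]), 'tool_rot': array([ 0.97666288,  1.34254033, -0.97519507]), 'ft_force': array([-0.54008112,  0.18614843,  0.63946382]), 'torque': array([ 0.00817228, -0.03372996,  0.00241101]), 'grip_width': 1.002350047403942} 0.0187
```

View pics/top0.png

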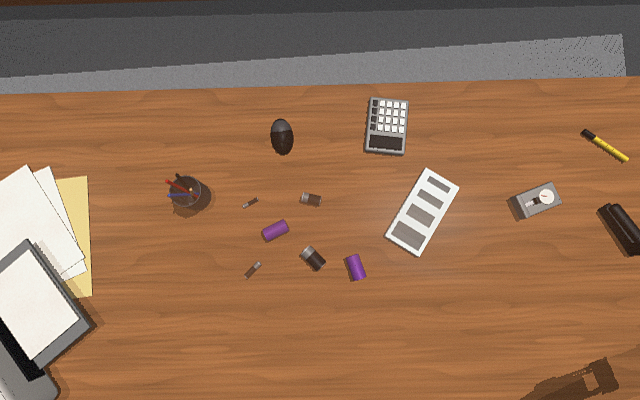

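View pics/side0.png

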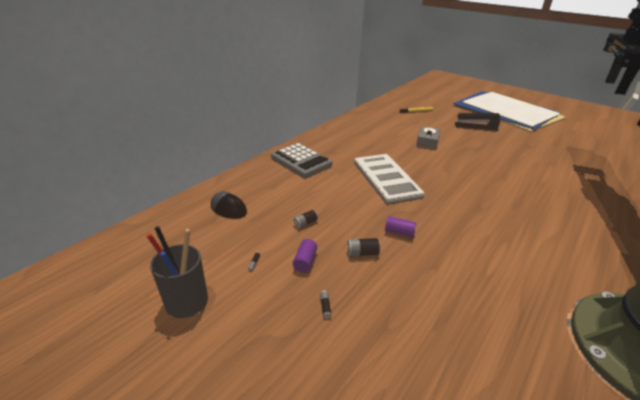

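Candidates for the cells: black/grey ones at top-view (313,258) D, (311,199) C, (253,269) AA?, (250,203) AAA?. Purple look-alikes at (275,230) and (356,267) are excluded. The tray is at (422,212), mouse (282,136), cup (185,192). I'll check these in close crops.

```bash
cat > h.py <<'E'
import numpy as np, cv2
from scipy.spatial.transform import Rotation as R
from bench import *
def ray(n,uv,z):
    c=calibration(n);M=cv2.Rodrigues(c["rvec"])[0]
    o=-M.T@c["tvec"]
    d=M.T@np.array([(uv[0]-c["cx"])/c["fx"],(uv[1]-c["cy"])/c["fy"],1])
    return o+d*(z-o[2])/d[2]
def proj(n,p):
    c=calibration(n)
    return cv2.projectPoints(np.array(p,float).reshape(-1,3),c["rvec"],c["tvec"],np.array([[c["fx"],0,c["cx"]],[0,c["fy"],c["cy"]],[0,0,1]]),None)[0][:,0]
def crop(im,x0,y0,x1,y1,s,f,step=10):
    o=cv2.resize(im[y0:y1,x0:x1],None,fx=s,fy=s,interpolation=cv2.INTER_CUBIC)
    for x in range(-(-x0//step)*step,x1,step):
        cv2.line(o,((x-x0)*s,0),((x-x0)*s,6),(255,255,255),1); cv2.putText(o,str(x),((x-x0)*s+2,14),0,.35,(255,255,255),1)
    for y in range(-(-y0//step)*step,y1,step):
        cv2.line(o,(0,(y-y0)*s),(6,(y-y0)*s),(255,255,255),1); cv2.putText(o,str(y),(8,(y-y0)*s+4),0,.35,(255,255,255),1)
    cv2.imwrite(f,o)
E
python3 - <<'E'
from h import *
im=cv2.imread("pics/top0.png")
a=im
crop(im,238,185,338,285,6,"pics/b.png")
crop(im,378,162,468,262,6,"pics/t.png")
for n in("top","side"):
    c=calibration(n);M=cv2.Rodrigues(c["rvec"])[0];print(n,-M.T@c["tvec"])
s=get_state();print(R.from_rotvec(s["tool_rot"]).as_matrix())
# tray corners via threshold
m=((im.min(2)>170)*255).astype(np.uint8);m[:,:375]=0;m[:,470:]=0;m[:160]=0;m[270:]=0
cs=max(cv2.findContours(m,0,2)[0],key=cv2.contourArea);r=cv2.minAreaRect(cs);print(r)
for p in cv2.boxPoints(r): print(p,ray("top",p,.016))
print("ctr",ray("top",r[0],.016))
E
```

```text
top [0.48097691 0.08628622 1.01286498]
side [0.19981738 0.5992927  0.51418371]
[[-6.07593913e-04  9.51464692e-01  3.07757325e-01]
 [ 1.53630450e-03  3.07757907e-01 -9.51463457e-01]
 [-9.99998635e-01 -1.05294441e-04 -1.64873132e-03]]
((421.9505615234375, 211.76751708984375), (40.14447021484375, 80.42329406738281), 30.699722290039062)
[384.16174 236.09604] [ 0.5176891  -0.07653503  0.016     ]
[425.22095 166.9437 ] [ 0.69222038 -0.19152694  0.016     ]
[459.73938 187.439  ] [ 0.63623281 -0.27608691  0.016     ]
[418.68018 256.59134] [ 0.4644942  -0.15992978  0.016     ]
ctr [ 0.57645833 -0.17546491  0.016     ]
```

View pics/b.png

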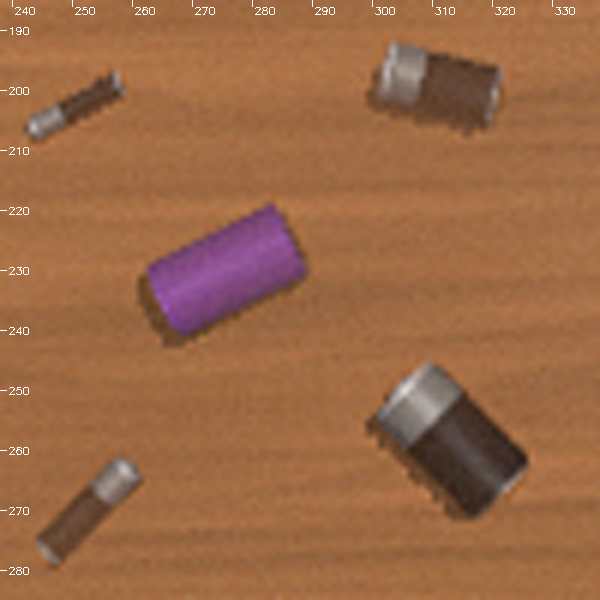

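View pics/t.png

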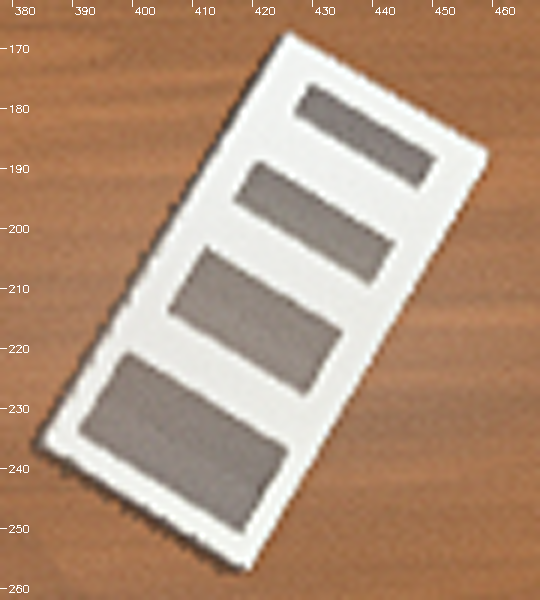

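Crops confirm it: D is the black/grey cell at (313,257), C (310,199), AA (252,269, the thicker of the thin pair), AAA (249,202). Tray: widest trough at (407,235), then (420,215), (430,199), (438,184). Next I measure poses with a saturation mask.

```bash
cat > m.py <<'E'
from h import *
import sys
def rect(im,roi,thr):
    x0,y0,x1,y1=roi;s=4
    p=cv2.resize(im[y0:y1,x0:x1],None,fx=s,fy=s,interpolation=cv2.INTER_CUBIC)
    sat=p.astype(int).max(2)-p.min(2)
    m=((sat<thr)*255).astype(np.uint8)
    c=max(cv2.findContours(m,0,2)[0],key=cv2.contourArea);r=cv2.minAreaRect(c)
    b=(cv2.boxPoints(r)+.5)/s-.5+[x0,y0]
    return b
def pose(b,z,n="top"):
    P=np.array([ray(n,q,z)[:2] for q in b]);e=[P[1]-P[0],P[2]-P[1]];L=[np.linalg.norm(v) for v in e];k=int(np.argmax(L))
    return P.mean(0),np.degrees(np.arctan2(e[k][1],e[k][0]))%180,np.array(L)*1000
E
python3 - <<'E'
from m import *
im=cv2.imread("pics/top0.png")
for n,roi,z in (("d",(293,238,333,278),.0171),("c",(294,185,328,212),.0131),("aa",(238,256,266,282),.007),("aaa",(236,192,264,212),.005)):
  for thr in (45,55,65):
    b=rect(im,roi,thr);print(n,thr,*[np.round(v,4) for v in pose(b,z)],b.mean(0).round(1))
c,a,_=pose(np.array([[384.16174,236.09604],[425.22095,166.9437],[459.73938,187.439],[418.68018,256.59134]]),.016)
print(c,a)
# trough grey regions
g=im.astype(int);sat=g.max(2)-g.min(2);m=((sat<40)&(g.min(2)<175)&(g.min(2)>90)).astype(np.uint8)*255
m[:,:388]=0;m[:,455:]=0;m[:172]=0;m[255:]=0
for q in cv2.findContours(m,0,2)[0]:
    if cv2.contourArea(q)>60: r=cv2.minAreaRect(q);print(np.round(r[0],1),*[np.round(v,4) for v in pose(cv2.boxPoints(r),.014)])
E
```

```text
d 45 [0.4692 0.1045] 43.7665 [34.7299 61.9881] [312.8 257.6]
d 55 [0.4687 0.1053] 43.7665 [36.4837 62.4308] [312.4 257.8]
d 65 [0.4677 0.1064] 43.7637 [40.4293 63.3128] [312.  258.2]
c 45 [0.6206 0.1126] 73.327 [25.3938 36.9474] [308.1 197.8]
c 55 [0.6184 0.1061] 75.0307 [26.9406 51.7302] [310.7 198.6]
c 65 [0.617  0.1075] 74.2275 [30.8672 55.0242] [310.1 199.2]
aa 45 [0.4549 0.2461] 133.678 [20.5476 13.417 ] [256.7 264.8]
aa 55 [0.4442 0.2573] 133.6806 [52.3013 14.3121] [252.2 269.2]
aa 65 [0.4441 0.2574] 133.6832 [53.609  15.2073] [252.2 269.3]
aaa 45 [0.6139 0.2632] 116.7667 [44.7491  9.9808] [249.9 202.4]
aaa 55 [0.6138 0.2633] 116.5106 [45.6047 10.5928] [249.9 202.5]
aaa 65 [0.6138 0.2633] 116.7694 [46.2166 11.6152] [249.9 202.5]
[ 0.57765911 -0.1760197 ] 146.62065330793996
[408.1 235.1] [ 0.5188 -0.1371] 56.5666 [41.4296 80.7373]
[420.2 215. ] [ 0.5686 -0.1709] 57.0785 [32.89   67.7442]
[429.9 198.5] [ 0.6101 -0.1984] 56.4733 [20.7132 67.2746]
[438.3 184.1] [ 0.6468 -0.2226] 56.2771 [15.9236 61.5447]
```

```bash
cat > plan.py <<'E'
from h import *
import sys
def plan(x,y,z,psi):
    s=get_state();p=np.radians(psi)
    T=np.column_stack([[0,0,-1],[-np.sin(p),np.cos(p),0],[np.cos(p),np.sin(p),0]])
    C=R.from_rotvec(s["tool_rot"]).as_matrix()
    w=(R.from_matrix(C.T@T)).as_rotvec()/(np.pi/2)
    d=np.array([x,y,z])-s["position"]
    print("t",round(s["time"],2),"pos",s["position"].round(4),"yaw",np.degrees(np.arctan2(C[1,2],C[0,2])).round(1),"w",s["grip_width"].__round__(3),"F",s["ft_force"].round(1))
    print(" rot total",w.round(4)," rows",int(np.ceil(np.linalg.norm(w)/.075)))
    print(" lin now-frame",(C.T@d/.025).round(2)," lin target-frame",(T.T@d/.025).round(2))
if __name__=="__main__": plan(*map(float,sys.argv[1:5]))
E
python3 plan.py 0.5 -0.3 0.15 -46.2
```

```text
t 0.1 pos [ 0.1998 -0.618   0.1842] yaw -72.1 w 1.002 F [-0.5  0.2  0.6]
 rot total [-2.875e-01 -1.000e-03 -2.000e-04]  rows 4
 lin now-frame [ 1.38 15.34 -8.4 ]  lin target-frame [ 1.37 17.47 -0.87]
```

Call:
play_rows(newtons=15, targets=[{"claw": 0, "linear": [0, 0, 0], "rotation": [-0.072, 0, 0]}, {"claw": 0, "linear": [0, 0, 0], "rotation": [-0.072, 0, 0]}, {"claw": 0, "linear": [0, 0, 0], "rotation": [-0.072, 0, 0]}, {"claw": 0, "linear": [0, 0, 0], "rotation": [-0.072, 0, 0]}, {"claw": 0, "linear": [0.07, 0.87, -0.04], "rotation": [0, 0, 0]}, {"claw": 0, "linear": [0.07, 0.87, -0.04], "rotation": [0, 0, 0]}, {"claw": 0, "linear": [0.07, 0.87, -0.04], "rotation": [0, 0, 0]}, {"claw": 0, "linear": [0.07, 0.87, -0.04], "rotation": [0, 0, 0]}, {"claw": 0, "linear": [0.07, 0.87, -0.04], "rotation": [0, 0, 0]}, {"claw": 0, "linear": [0.07, 0.87, -0.04], "rotation": [0, 0, 0]}])

```text
time: 0.93
position: [0.2821, -0.5194, 0.1663]
tool_rot: [0.627, 1.492, -0.618]
ft_force: [0.3, -0.4, 1.1]
grip_width: 0.999
```

Call:
play_rows(targets=[{"claw": 0, "linear": [0.07, 0.87, -0.04], "rotation": [0, 0, 0]}, {"claw": 0, "linear": [0.07, 0.87, -0.04], "rotation": [0, 0, 0]}, {"claw": 0, "linear": [0.07, 0.87, -0.04], "rotation": [0, 0, 0]}, {"claw": 0, "linear": [0.07, 0.87, -0.04], "rotation": [0, 0, 0]}, {"claw": 0, "linear": [0.07, 0.87, -0.04], "rotation": [0, 0, 0]}, {"claw": 0, "linear": [0.07, 0.87, -0.04], "rotation": [0, 0, 0]}, {"claw": 0, "linear": [0.07, 0.87, -0.04], "rotation": [0, 0, 0]}, {"claw": 0, "linear": [0.07, 0.87, -0.04], "rotation": [0, 0, 0]}, {"claw": 0, "linear": [0.07, 0.87, -0.04], "rotation": [0, 0, 0]}, {"claw": 0, "linear": [0.07, 0.87, -0.04], "rotation": [0, 0, 0]}])

```text
time: 1.77
position: [0.4337, -0.3483, 0.1435]
tool_rot: [0.631, 1.5, -0.616]
ft_force: [-1.1, -0.0, -0.2]
grip_width: 0.997
```

```bash
python3 plan.py 0.4692 0.1045 0.09 -46.2
```

```text
t 1.77 pos [ 0.4337 -0.3483  0.1435] yaw -45.6 w 0.997 F [-1.1 -0.  -0.2]
 rot total [ 0.0069 -0.0138 -0.0004]  rows 1
 lin now-frame [  2.41  13.69 -11.89]  lin target-frame [  2.14  13.56 -12.09]
```

Call:
play_rows(targets=[{"claw": 0, "linear": [0, 0.3, -0.3], "rotation": [0.007, -0.014, 0]}, {"claw": 0, "linear": [0.1, 0.68, -0.6], "rotation": [0, 0, 0]}, {"claw": 0, "linear": [0.1, 0.68, -0.6], "rotation": [0, 0, 0]}, {"claw": 0, "linear": [0.1, 0.68, -0.6], "rotation": [0, 0, 0]}, {"claw": 0, "linear": [0.1, 0.68, -0.6], "rotation": [0, 0, 0]}, {"claw": 0, "linear": [0.1, 0.68, -0.6], "rotation": [0, 0, 0]}, {"claw": 0, "linear": [0.1, 0.68, -0.6], "rotation": [0, 0, 0]}, {"claw": 0, "linear": [0.1, 0.68, -0.6], "rotation": [0, 0, 0]}, {"claw": 0, "linear": [0.1, 0.68, -0.6], "rotation": [0, 0, 0]}, {"claw": 0, "linear": [0.1, 0.68, -0.6], "rotation": [0, 0, 0]}])

```text
time: 2.6
position: [0.4506, -0.1224, 0.1163]
tool_rot: [0.632, 1.482, -0.628]
ft_force: [0.4, 1.0, -0.2]
grip_width: 1.003
```

Call:
play_rows(targets=[{"claw": 0, "linear": [0.1, 0.68, -0.6], "rotation": [0, 0, 0]}, {"claw": 0, "linear": [0.1, 0.68, -0.6], "rotation": [0, 0, 0]}, {"claw": 0, "linear": [0.1, 0.68, -0.6], "rotation": [0, 0, 0]}, {"claw": 0, "linear": [0.1, 0.68, -0.6], "rotation": [0, 0, 0]}, {"claw": 0, "linear": [0.1, 0.68, -0.6], "rotation": [0, 0, 0]}, {"claw": 0, "linear": [0.1, 0.68, -0.6], "rotation": [0, 0, 0]}, {"claw": 0, "linear": [0.1, 0.68, -0.6], "rotation": [0, 0, 0]}, {"claw": 0, "linear": [0.1, 0.68, -0.6], "rotation": [0, 0, 0]}, {"claw": 0, "linear": [0, 0, 0], "rotation": [0, 0, 0]}])

```text
time: 3.35
position: [0.4614, 0.0725, 0.0933]
tool_rot: [0.627, 1.487, -0.625]
ft_force: [-0.6, 0.4, 0.4]
grip_width: 0.997
```

```bash
python3 plan.py 0.4692 0.1045 0.09 -46.2; python3 - <<'E'
from h import *
im=get_image("side");crop(im,280,180,440,290,5,"pics/s1.png")
s=get_state();C=R.from_rotvec(s["tool_rot"]).as_matrix()
print(proj("side",[s["position"]+C[:,2]*.0435,s["position"]-C[:,2]*.0435,[.4692,.1045,.0171]]))
E
```

```text
t 3.35 pos [0.4614 0.0725 0.0933] yaw -45.8 w 0.997 F [-0.6  0.4  0.4]
 rot total [ 0.004  -0.0049  0.0014]  rows 1
 lin now-frame [ 0.14  1.12 -0.7 ]  lin target-frame [ 0.13  1.11 -0.71]
[[375.12671905 196.71518218]
 [385.44759353 223.40989279]
 [363.04575294 246.58202023]]
```

View pics/s1.png

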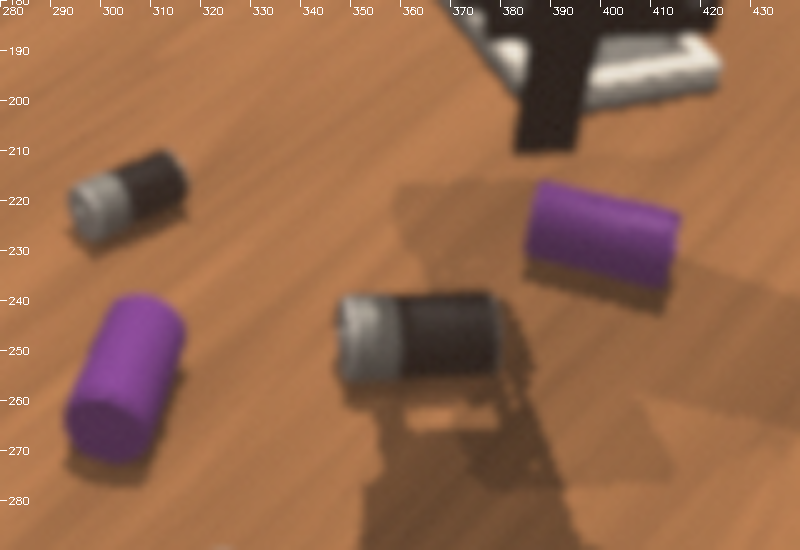

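The D's centre in the side view is (363,247), matching its projection (363,246.6). The finger tip shows at (386,210), where I expected about (385,223), so I want a wider look before descending.

```bash
python3 - <<'E'
from h import *
a=get_image("side");b=get_image("top")
crop(a,300,60,460,280,3,"pics/x.png",20);A=cv2.imread("pics/x.png")
crop(b,270,170,430,290,4,"pics/y.png",20);B=cv2.imread("pics/y.png")
B=cv2.resize(B,(320*1,240))
o=np.zeros((max(A.shape[0],B.shape[0]),A.shape[1]+B.shape[1],3),np.uint8)
crop(b,290,180,380,290,3,"pics/y.png");B=cv2.imread("pics/y.png")
o=np.zeros((660,480+270,3),np.uint8);o[:A.shape[0],:480]=A;o[:B.shape[0],480:]=B;o=o[:600];cv2.imwrite("pics/xy.png",o)
s=get_state();C=R.from_rotvec(s["tool_rot"]).as_matrix()
for n in("side","top"):print(proj(n,[s["position"],s["position"]+C[:,2]*.0435,s["position"]-C[:,2]*.0435]))
E
```

```text
[[380.74086966 208.48795213]
 [375.92023953 195.85988087]
 [386.06313905 222.43011227]]
[[328.56263105 260.81923753]
 [341.71943867 247.25256412]
 [315.27173987 274.52417153]]
```

View pics/xy.png

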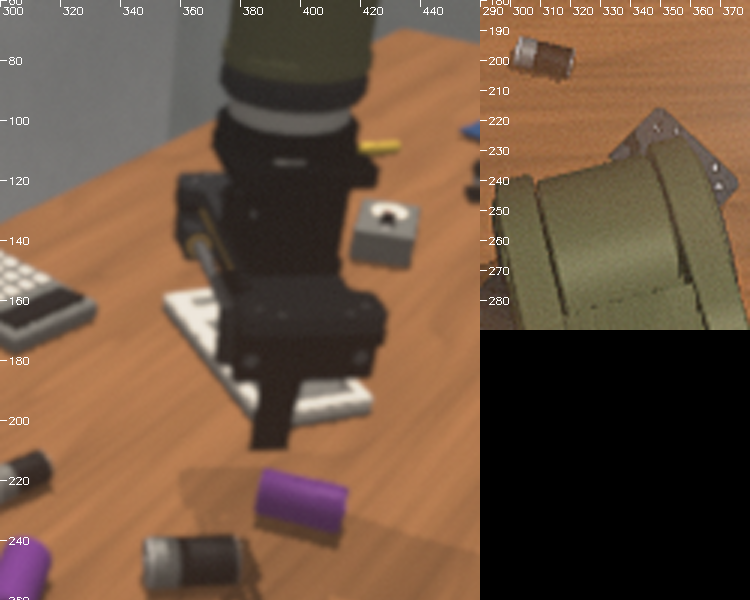

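The near finger's tip shows higher than the TCP model when open, so the fingers may retract as they open. I'll test by partly closing.

Call:
play_rows(targets=[{"claw": 0.6, "linear": [0, 0, 0], "rotation": [0, 0, 0]}, {"claw": 0.6, "linear": [0, 0, 0], "rotation": [0, 0, 0]}, {"claw": 0.6, "linear": [0, 0, 0], "rotation": [0, 0, 0]}, {"claw": 0.6, "linear": [0, 0, 0], "rotation": [0, 0, 0]}, {"claw": 0.6, "linear": [0, 0, 0], "rotation": [0, 0, 0]}, {"claw": 0.6, "linear": [0, 0, 0], "rotation": [0, 0, 0]}, {"claw": 0.6, "linear": [0, 0, 0], "rotation": [0, 0, 0]}, {"claw": 0.6, "linear": [0, 0, 0], "rotation": [0, 0, 0]}])

```text
time: 4.17
position: [0.462, 0.0605, 0.0934]
tool_rot: [0.635, 1.482, -0.641]
ft_force: [-0.7, -0.0, -0.6]
grip_width: 0.479
```

```bash
python3 - <<'E'
from h import *
a=get_image("side");crop(a,340,140,440,260,5,"pics/z.png",10)
s=get_state();C=R.from_rotvec(s["tool_rot"]).as_matrix();h=.0435*s["grip_width"];print(s["grip_width"],s["position"])
print(proj("side",[s["position"],s["position"]+C[:,2]*h,s["position"]-C[:,2]*h,s["position"]-C[:,2]*(h+.015)]))
E
```

```text
0.4513279396505552 [0.46194276 0.06055023 0.09333029]
[[382.33171542 207.01548133]
 [380.17573353 201.21680631]
 [384.58557068 213.07739412]
 [386.37774752 217.89758815]]
```

View pics/z.png

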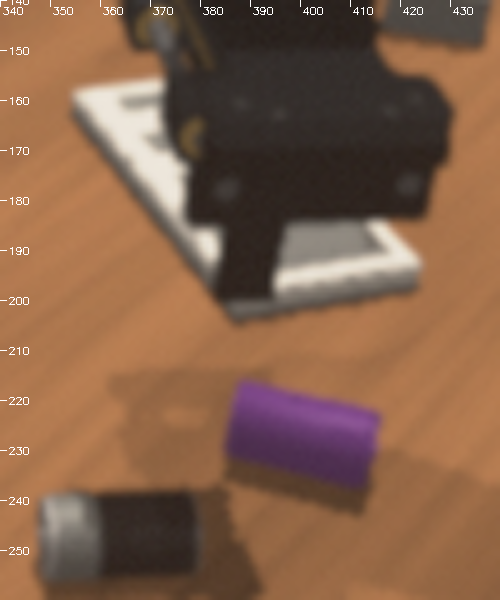

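```bash
python3 - <<'E'
from h import *
C=R.from_rotvec([0.97666288,1.34254033,-0.97519507]).as_matrix();p=np.array([0.19980068,-0.61796526,0.18419381])
for n in("side","top"):print(n,proj(n,[p,p+C[:,2]*.0435,p-C[:,2]*.0435,p+C[:,2]*.0585,p-C[:,2]*.0585]).round(1).tolist())
a=cv2.imread("pics/side0.png");b=cv2.imread("pics/top0.png")
crop(a,580,20,640,120,5,"pics/q.png");A=cv2.imread("pics/q.png")
crop(b,510,340,640,400,4,"pics/r.png");B=cv2.imread("pics/r.png")
o=np.zeros((500,820,3),np.uint8);o[:500,:300]=A;o[:240,300:820]=B;cv2.imwrite("pics/qr.png",cv2.resize(o,None,fx=.95,fy=.95))
E
```

```text
side [[607.2, 101.6], [603.4, 96.4], [611.3, 107.2], [602.1, 94.7], [612.8, 109.2]]
top [[680.8, 387.0], [700.6, 379.2], [660.9, 394.7], [707.5, 376.5], [654.0, 397.4]]
```

View pics/qr.png

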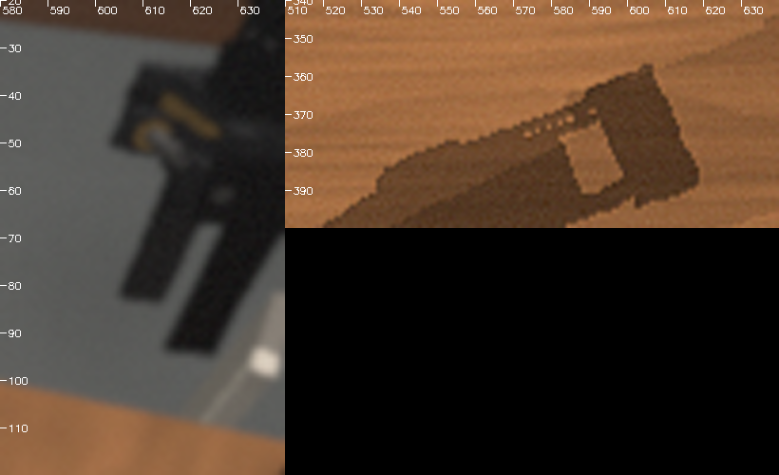

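```bash
python3 - <<'E'
from h import *
obs=[([.4615,.0725,.0933],[.627,1.487,-.625],.0435+.0075,(386,210),-1),
([.46194,.06055,.09333],[.635,1.482,-.641],.0196+.0075,(386,200),-1),
([.1998,-.618,.1842],[0.97666288,1.34254033,-0.97519507],.051,(617.5,93.5),-1),
([.1998,-.618,.1842],[0.97666288,1.34254033,-0.97519507],.051,(608,82),1)]
for p,r,h,o,sg in obs:
    C=R.from_rotvec(r).as_matrix()
    for dz in(0,.01,.02,.03,.04,.05): print(dz,(proj("side",[np.array(p)+C[:,2]*h*sg-C[:,0]*dz])[0]-o).round(1))
    print()
E
```

```text
0 [-0.3 16.5]
0.01 [ 0.4 12.1]
0.02 [1.1 7.7]
0.03 [1.8 3.1]
0.04 [ 2.6 -1.5]
0.05 [ 3.3 -6.2]

0 [-0.5 15.5]
0.01 [ 0.1 11.2]
0.02 [0.8 6.8]
0.03 [1.4 2.3]
0.04 [ 2.1 -2.2]
0.05 [ 2.8 -6.8]

0 [-5.5 14.7]
0.01 [-3.5 10.8]
0.02 [-1.6  6.9]
0.03 [0.3 2.9]
0.04 [ 2.3 -1.1]
0.05 [ 4.3 -5.1]

0 [-5.3 13.5]
0.01 [-3.6  9.9]
0.02 [-1.8  6.2]
0.03 [-0.1  2.5]
0.04 [ 1.7 -1.3]
0.05 [ 3.5 -5.1]
```

The visible tips sit about 35 mm above the reported TCP in every view. I can test this safely: descend by the stated TCP and see whether the jaws stop on the D at about 34 mm.

```bash
python3 plan.py 0.4692 0.1045 0.06 -46.2
```

```text
t 4.22 pos [0.4619 0.0606 0.0933] yaw -46.8 w 0.451 F [ 0.2  0.7 -0.5]
 rot total [-0.0062 -0.0029  0.0039]  rows 1
 lin now-frame [ 1.33  1.42 -1.08]  lin target-frame [ 1.33  1.43 -1.07]
```

Call:
play_rows(targets=[{"claw": 0.3, "linear": [0.3, 0.36, -0.27], "rotation": [-0.006, -0.003, 0.004]}, {"claw": 0.3, "linear": [0.3, 0.36, -0.27], "rotation": [0, 0, 0]}, {"claw": 0.3, "linear": [0.3, 0.36, -0.27], "rotation": [0, 0, 0]}, {"claw": 0.3, "linear": [0.3, 0.36, -0.27], "rotation": [0, 0, 0]}, {"claw": 0.3, "linear": [0, 0, 0], "rotation": [0, 0, 0]}, {"claw": 0.3, "linear": [0, 0, 0], "rotation": [0, 0, 0]}])

```text
time: 4.72
position: [0.4696, 0.1103, 0.0606]
tool_rot: [0.63, 1.476, -0.626]
ft_force: [-0.3, 0.8, -0.3]
grip_width: 0.693
```

```bash
python3 plan.py 0.4692 0.1045 0.0085 -46.2
```

```text
t 4.72 pos [0.4696 0.1103 0.0606] yaw -46.0 w 0.693 F [-0.3  0.8 -0.3]
 rot total [ 0.0017  0.0006 -0.0022]  rows 1
 lin now-frame [ 2.08 -0.18  0.15]  lin target-frame [ 2.08 -0.17  0.15]
```

Call:
play_rows(targets=[{"claw": 0.3, "linear": [0.35, -0.09, 0.08], "rotation": [0, 0, 0]}, {"claw": 0.3, "linear": [0.35, -0.09, 0.08], "rotation": [0, 0, 0]}, {"claw": 0.3, "linear": [0.35, 0, 0], "rotation": [0, 0, 0]}, {"claw": 0.3, "linear": [0.35, 0, 0], "rotation": [0, 0, 0]}, {"claw": 0.3, "linear": [0.35, 0, 0], "rotation": [0, 0, 0]}, {"claw": 0.3, "linear": [0.2, 0, 0], "rotation": [0, 0, 0]}, {"claw": 0.3, "linear": [0, 0, 0], "rotation": [0, 0, 0]}, {"claw": 0.3, "linear": [0, 0, 0], "rotation": [0, 0, 0]}])

```text
time: 5.38
position: [0.4684, 0.101, 0.0058]
tool_rot: [0.631, 1.476, -0.629]
ft_force: [-0.0, 0.0, 0.4]
grip_width: 0.7
```

```bash
python3 plan.py 0.4692 0.1045 0.0085 -46.2
```

```text
t 5.38 pos [0.4684 0.101  0.0058] yaw -46.2 w 0.7 F [-0.   0.   0.4]
 rot total [-0.0001  0.0006 -0.001 ]  rows 1
 lin now-frame [-0.11  0.12 -0.08]  lin target-frame [-0.11  0.12 -0.08]
```

Call:
play_rows(newtons=10, targets=[{"claw": 0.3, "linear": [-0.11, 0.12, -0.08], "rotation": [0, 0, 0]}, {"claw": 0.3, "linear": [0, 0, 0], "rotation": [0, 0, 0]}, {"claw": 0.75, "linear": [0, 0, 0], "rotation": [0, 0, 0]}, {"claw": 0.75, "linear": [0, 0, 0], "rotation": [0, 0, 0]}, {"claw": 0.75, "linear": [0, 0, 0], "rotation": [0, 0, 0]}, {"claw": 0.75, "linear": [0, 0, 0], "rotation": [0, 0, 0]}, {"claw": 0.75, "linear": [0, 0, 0], "rotation": [0, 0, 0]}, {"claw": 0.75, "linear": [0, 0, 0], "rotation": [0, 0, 0]}, {"claw": 0.75, "linear": [0, 0, 0], "rotation": [0, 0, 0]}])

```text
time: 6.13
position: [0.4712, 0.1055, 0.0109]
tool_rot: [0.632, 1.472, -0.627]
ft_force: [-0.7, 0.2, 0.0]
grip_width: 0.287
```

```bash
python3 plan.py 0.4692 0.1045 0.0085 -46.2;  python3 - <<'E'
from h import *
a=get_image("side");crop(a,320,150,440,270,5,"pics/g.png",10)
E
```

```text
t 6.13 pos [0.4712 0.1055 0.0109] yaw -46.2 w 0.287 F [-0.7  0.2  0. ]
 rot total [ 0.0001  0.0024 -0.0028]  rows 1
 lin now-frame [ 0.09 -0.09 -0.03]  lin target-frame [ 0.09 -0.09 -0.03]
```

View pics/g.png

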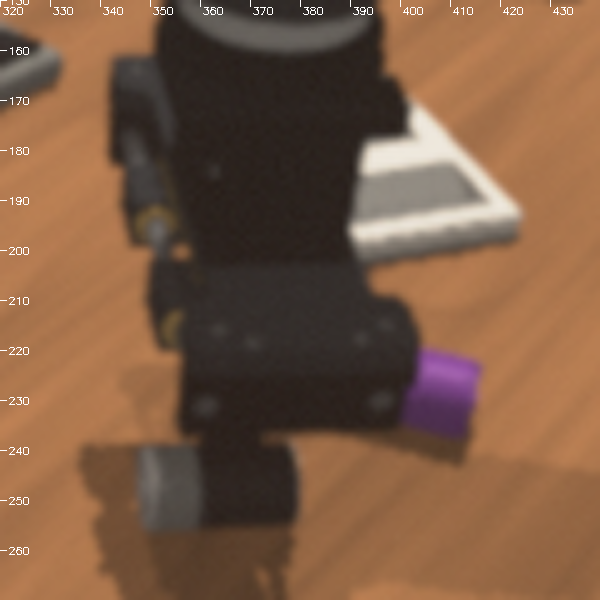

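The jaws closed to 25 mm above the D (still at 348–379, 239–255), so they missed it. The real tips are about 35 mm behind the reported TCP. I'll open, lower around the D and find the desk by touch to calibrate.

Call:
play_rows(targets=[{"claw": 0.3, "linear": [0, 0, 0], "rotation": [0, 0, 0]}, {"claw": 0.3, "linear": [0, -0.09, -0.03], "rotation": [0, 0.002, -0.003]}, {"claw": 0.3, "linear": [0, 0, 0], "rotation": [0, 0, 0]}, {"claw": 0.3, "linear": [0, 0, 0], "rotation": [0, 0, 0]}, {"claw": 0.3, "linear": [0.25, 0, 0], "rotation": [0, 0, 0]}, {"claw": 0.3, "linear": [0.25, 0, 0], "rotation": [0, 0, 0]}, {"claw": 0.3, "linear": [0.25, 0, 0], "rotation": [0, 0, 0]}, {"claw": 0.3, "linear": [0.25, 0, 0], "rotation": [0, 0, 0]}, {"claw": 0.3, "linear": [0, 0, 0], "rotation": [0, 0, 0]}, {"claw": 0.3, "linear": [0, 0, 0], "rotation": [0, 0, 0]}])

```text
time: 7.02
position: [0.468, 0.1041, -0.0178]
tool_rot: [0.629, 1.479, -0.631]
ft_force: [0.7, 0.6, -0.5]
grip_width: 0.697
```

Call:
play_rows(targets=[{"claw": 0.3, "linear": [0.1, 0, 0], "rotation": [0, 0, 0]}, {"claw": 0.3, "linear": [0, 0, 0], "rotation": [0, 0, 0]}])

```text
time: 7.18
position: [0.4676, 0.1041, -0.0209]
tool_rot: [0.629, 1.48, -0.632]
ft_force: [-0.4, 0.3, 0.1]
grip_width: 0.695
```

```bash
python3 plan.py 0.4692 0.1045 -0.025 -46.2
```

```text
t 7.18 pos [ 0.4676  0.1041 -0.0209] yaw -46.2 w 0.695 F [-0.4  0.3  0.1]
 rot total [ 0.     -0.0011  0.0016]  rows 1
 lin now-frame [0.17 0.06 0.03]  lin target-frame [0.17 0.06 0.03]
```

Confirmed: the reported TCP is 21 mm below the desk with no contact. Next I step down in small increments to touch.

Call:
play_rows(targets=[{"claw": 0.3, "linear": [0.12, 0, 0], "rotation": [0, 0, 0]}, {"claw": 0.3, "linear": [0.1, 0, 0], "rotation": [0, 0, 0]}, {"claw": 0.3, "linear": [0, 0, 0], "rotation": [0, 0, 0]}])

```text
time: 7.43
position: [0.4682, 0.1042, -0.0265]
tool_rot: [0.629, 1.479, -0.631]
ft_force: [0.6, -0.6, 0.2]
grip_width: 0.701
```

Call:
play_rows(targets=[{"claw": 0.3, "linear": [0.08, 0, 0], "rotation": [0, 0, 0]}, {"claw": 0.3, "linear": [0, 0, 0], "rotation": [0, 0, 0]}])

```text
time: 7.6
position: [0.4683, 0.1042, -0.0286]
tool_rot: [0.629, 1.479, -0.631]
ft_force: [0.3, 0.8, 0.3]
grip_width: 0.699
```

Call:
play_rows(targets=[{"claw": 0.3, "linear": [0.07, 0, 0], "rotation": [0, 0, 0]}, {"claw": 0.3, "linear": [0, 0, 0], "rotation": [0, 0, 0]}])

```text
time: 7.77
position: [0.4684, 0.1042, -0.0304]
tool_rot: [0.629, 1.478, -0.631]
ft_force: [-0.7, -1.1, -0.2]
grip_width: 0.698
```

Call:
play_rows(targets=[{"claw": 0.3, "linear": [0.06, 0, 0], "rotation": [0, 0, 0]}, {"claw": 0.3, "linear": [0, 0, 0], "rotation": [0, 0, 0]}])

```text
time: 7.93
position: [0.4685, 0.1042, -0.032]
tool_rot: [0.63, 1.478, -0.631]
ft_force: [-0.5, -0.1, -1.3]
grip_width: 0.703
```

Call:
play_rows(targets=[{"claw": 0.3, "linear": [0.05, 0, 0], "rotation": [0, 0, 0]}, {"claw": 0.3, "linear": [0, 0, 0], "rotation": [0, 0, 0]}])

```text
time: 8.1
position: [0.4686, 0.1042, -0.0333]
tool_rot: [0.63, 1.478, -0.631]
ft_force: [0.4, -0.6, -0.5]
grip_width: 0.701
```

Call:
play_rows(targets=[{"claw": 0.3, "linear": [0.05, 0, 0], "rotation": [0, 0, 0]}, {"claw": 0.3, "linear": [0, 0, 0], "rotation": [0, 0, 0]}])

```text
time: 8.27
position: [0.4686, 0.1042, -0.0347]
tool_rot: [0.63, 1.478, -0.631]
ft_force: [0.6, 0.1, 0.2]
grip_width: 0.699
```

Call:
play_rows(targets=[{"claw": 0.3, "linear": [0.05, 0, 0], "rotation": [0, 0, 0]}, {"claw": 0.3, "linear": [0, 0, 0], "rotation": [0, 0, 0]}])

```text
time: 8.43
position: [0.4686, 0.1042, -0.0361]
tool_rot: [0.63, 1.478, -0.631]
ft_force: [0.2, -0.1, 0.1]
grip_width: 0.704
```

Call:
play_rows(targets=[{"claw": 0.3, "linear": [0.05, 0, 0], "rotation": [0, 0, 0]}, {"claw": 0.3, "linear": [0, 0, 0], "rotation": [0, 0, 0]}])

```text
time: 8.6
position: [0.4691, 0.1044, -0.0368]
tool_rot: [0.63, 1.477, -0.631]
ft_force: [1.0, 0.4, 0.8]
grip_width: 0.7
```

Call:
play_rows(targets=[{"claw": 0.3, "linear": [0.05, 0, 0], "rotation": [0, 0, 0]}, {"claw": 0.3, "linear": [0, 0, 0], "rotation": [0, 0, 0]}])

```text
time: 8.77
position: [0.4695, 0.1044, -0.0366]
tool_rot: [0.629, 1.477, -0.632]
ft_force: [0.2, 0.2, 0.2]
grip_width: 0.704
```

Contact at reported z = −0.0367, so tip height = reported z + 36.7 mm. Next I raise about 8.5 mm and grip the D.

Call:
play_rows(newtons=15, targets=[{"claw": 0.3, "linear": [-0.2, 0, 0], "rotation": [0, 0, 0]}, {"claw": 0.3, "linear": [-0.15, 0, 0], "rotation": [0, 0, 0]}, {"claw": 0.3, "linear": [0, 0, 0], "rotation": [0, 0, 0]}, {"claw": 1, "linear": [0, 0, 0], "rotation": [0, 0, 0]}, {"claw": 1, "linear": [0, 0, 0], "rotation": [0, 0, 0]}, {"claw": 1, "linear": [0, 0, 0], "rotation": [0, 0, 0]}, {"claw": 1, "linear": [0, 0, 0], "rotation": [0, 0, 0]}, {"claw": 1, "linear": [0, 0, 0], "rotation": [0, 0, 0]}, {"claw": 1, "linear": [0, 0, 0], "rotation": [0, 0, 0]}, {"claw": 1, "linear": [0, 0, 0], "rotation": [0, 0, 0]}])

```text
time: 9.6
position: [0.4694, 0.1042, -0.0274]
tool_rot: [0.629, 1.477, -0.632]
ft_force: [-0.6, 0.3, -0.1]
grip_width: 0.385
```

```bash
sed -i 's/    d=np.array(\[x,y,z\])-s\["position"\]/    q=s["position"]-C[:,0]*.0367\n    d=np.array([x,y,z])-q/; s/"pos",s\["position"\]/"tip",q/' plan.py; python3 plan.py 0.5186 -0.1375 0.07 -33.6
```

```text
t 9.6 tip [0.4695 0.1043 0.0093] yaw -46.2 w 0.385 F [-0.6  0.3 -0.1]
 rot total [-0.1402  0.0006  0.0009]  rows 2
 lin now-frame [-2.41 -5.28  8.35]  lin target-frame [-2.43 -6.97  6.99]
```

Gripped (0.385 → 33.5 mm). Lift and carry.

Call:
play_rows(targets=[{"claw": 1, "linear": [-0.3, 0, 0], "rotation": [0, 0, 0]}, {"claw": 1, "linear": [-0.6, 0, 0], "rotation": [0, 0, 0]}, {"claw": 1, "linear": [-0.7, 0, 0], "rotation": [-0.047, 0, 0]}, {"claw": 1, "linear": [-0.6, 0, 0], "rotation": [-0.047, 0, 0]}, {"claw": 1, "linear": [-0.1, 0, 0], "rotation": [-0.047, 0, 0]}, {"claw": 1, "linear": [0, -0.3, 0.3], "rotation": [0, 0, 0]}, {"claw": 1, "linear": [0, -0.55, 0.55], "rotation": [0, 0, 0]}, {"claw": 1, "linear": [0, -0.6, 0.6], "rotation": [0, 0, 0]}, {"claw": 1, "linear": [0, -0.6, 0.6], "rotation": [0, 0, 0]}, {"claw": 1, "linear": [0, -0.6, 0.6], "rotation": [0, 0, 0]}])

```text
time: 10.43
position: [0.4868, 0.0169, 0.0354]
tool_rot: [0.438, 1.529, -0.439]
ft_force: [0.9, -0.4, -1.1]
grip_width: 0.388
```

Call:
play_rows(targets=[{"claw": 1, "linear": [0, -0.6, 0.6], "rotation": [0, 0, 0]}, {"claw": 1, "linear": [0, -0.6, 0.6], "rotation": [0, 0, 0]}, {"claw": 1, "linear": [0, -0.6, 0.6], "rotation": [0, 0, 0]}, {"claw": 1, "linear": [0, -0.6, 0.6], "rotation": [0, 0, 0]}, {"claw": 1, "linear": [0, -0.6, 0.6], "rotation": [0, 0, 0]}, {"claw": 1, "linear": [0, -0.4, 0.4], "rotation": [0, 0, 0]}, {"claw": 1, "linear": [0, 0, 0], "rotation": [0, 0, 0]}, {"claw": 1, "linear": [0, 0, 0], "rotation": [0, 0, 0]}])

```text
time: 11.1
position: [0.5136, -0.1106, 0.0374]
tool_rot: [0.442, 1.528, -0.444]
ft_force: [0.8, 0.3, -1.3]
grip_width: 0.391
```

```bash
python3 plan.py 0.5186 -0.1375 0.0185 -33.6
```

```text
t 11.1 tip [ 0.5137 -0.1106  0.0741] yaw -32.4 w 0.391 F [ 0.8  0.3 -1.3]
 rot total [ 0.0133 -0.0017  0.0013]  rows 1
 lin now-frame [ 2.22 -0.8   0.75]  lin target-frame [ 2.22 -0.79  0.76]
```

Call:
play_rows(targets=[{"claw": 1, "linear": [0, -0.4, 0.38], "rotation": [0.013, -0.002, 0.001]}, {"claw": 1, "linear": [0.2, -0.4, 0.38], "rotation": [0, 0, 0]}, {"claw": 1, "linear": [0.4, 0, 0], "rotation": [0, 0, 0]}, {"claw": 1, "linear": [0.5, 0, 0], "rotation": [0, 0, 0]}, {"claw": 1, "linear": [0.3, 0, 0], "rotation": [0, 0, 0]}, {"claw": 1, "linear": [0, 0, 0], "rotation": [0, 0, 0]}, {"claw": 1, "linear": [0, 0, 0], "rotation": [0, 0, 0]}])

```text
time: 11.68
position: [0.5177, -0.1346, -0.0024]
tool_rot: [0.457, 1.525, -0.455]
ft_force: [-0.3, -0.4, -1.1]
grip_width: 0.389
```

```bash
python3 plan.py 0.5186 -0.1375 0.0185 -33.6;  python3 - <<'E'
from h import *
a=get_image("side");crop(a,340,110,460,220,6,"pics/p1.png",10)
u=np.array([np.cos(np.radians(56.4)),np.sin(np.radians(56.4)),0])
print(proj("side",[np.array([.5186,-.1375,.016])+k*u*.04 for k in(-1,0,1)]))
E
```

```text
t 11.68 tip [ 0.5178 -0.1347  0.0343] yaw -33.3 w 0.389 F [-0.3 -0.4 -1.1]
 rot total [ 0.003  -0.0019 -0.0003]  rows 1
 lin now-frame [ 0.63 -0.08  0.09]  lin target-frame [ 0.63 -0.08  0.09]
[[414.39667247 185.48552148]
 [400.0523878  187.82305261]
 [385.37969418 190.21410094]]
```

View pics/p1.png

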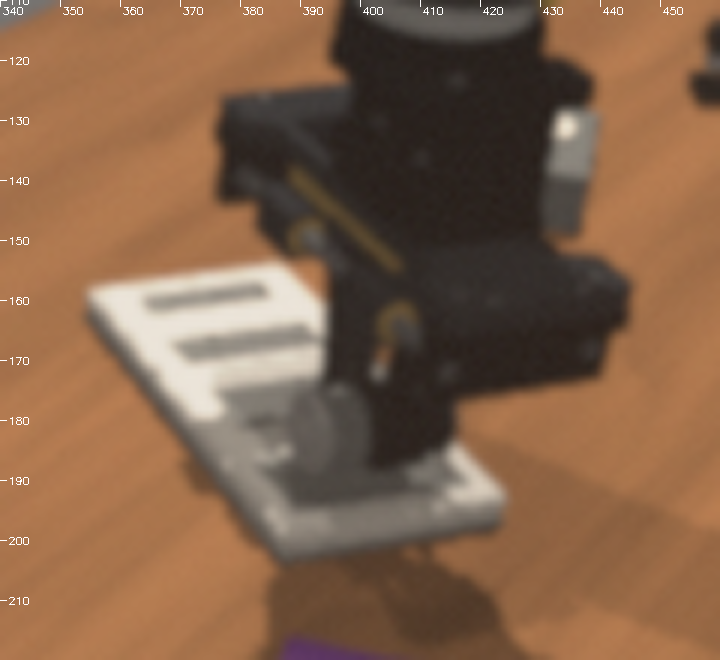

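The D hangs level above the D trough (nub face at (392,183), groove from (385,192) to (414,186)). Lower and release.

Call:
play_rows(targets=[{"claw": 1, "linear": [0.1, -0.08, 0.09], "rotation": [0.003, -0.002, 0]}, {"claw": 1, "linear": [0.2, 0, 0], "rotation": [0, 0, 0]}, {"claw": 1, "linear": [0.2, 0, 0], "rotation": [0, 0, 0]}, {"claw": 1, "linear": [0.06, 0, 0], "rotation": [0, 0, 0]}, {"claw": 1, "linear": [0, 0, 0], "rotation": [0, 0, 0]}, {"claw": 1, "linear": [0, 0, 0], "rotation": [0, 0, 0]}])

```text
time: 12.23
position: [0.5193, -0.1366, -0.017]
tool_rot: [0.458, 1.52, -0.458]
ft_force: [0.8, 0.2, -2.4]
grip_width: 0.385
```

```bash
python3 plan.py 0.5186 -0.1375 0.0182 -33.6
```

```text
t 12.23 tip [ 0.5192 -0.1366  0.0197] yaw -33.5 w 0.385 F [ 0.8  0.2 -2.4]
 rot total [ 0.001   0.001  -0.0006]  rows 1
 lin now-frame [ 0.06 -0.04 -0.  ]  lin target-frame [ 0.06 -0.04 -0.  ]
```

Call:
play_rows(targets=[{"claw": 1, "linear": [0.06, -0.04, 0], "rotation": [0, 0, 0]}, {"claw": 1, "linear": [0, 0, 0], "rotation": [0, 0, 0]}, {"claw": 0.57, "linear": [0, 0, 0], "rotation": [0, 0, 0]}, {"claw": 0.48, "linear": [0, 0, 0], "rotation": [0, 0, 0]}, {"claw": 0.45, "linear": [0, 0, 0], "rotation": [0, 0, 0]}, {"claw": 0.45, "linear": [0, 0, 0], "rotation": [0, 0, 0]}, {"claw": 0.45, "linear": [-0.3, 0, 0], "rotation": [0, 0, 0]}, {"claw": 0.45, "linear": [-0.6, 0, 0], "rotation": [0, 0, 0]}, {"claw": 0.45, "linear": [-0.9, 0, 0], "rotation": [0, 0, 0]}, {"claw": 0.45, "linear": [-0.9, 0, 0], "rotation": [0, 0, 0]}])

```text
time: 13.07
position: [0.5157, -0.1365, 0.049]
tool_rot: [0.459, 1.527, -0.457]
ft_force: [0.1, -0.2, -1.1]
grip_width: 0.55
```

```bash
python3 plan.py 0.6184 0.1068 0.075 -15
```

```text
t 13.07 tip [ 0.5158 -0.1366  0.0857] yaw -33.5 w 0.55 F [ 0.1 -0.2 -1.1]
 rot total [-0.2053 -0.0035 -0.0006]  rows 3
 lin now-frame [ 0.44 10.39 -1.95]  lin target-frame [ 0.43 10.47  1.44]
```

Call:
play_rows(targets=[{"claw": 0.45, "linear": [0, 0, 0], "rotation": [-0.068, -0.003, 0]}, {"claw": 0.45, "linear": [0, 0, 0], "rotation": [-0.068, 0, 0]}, {"claw": 0.45, "linear": [0, 0, 0], "rotation": [-0.068, 0, 0]}, {"claw": 0.45, "linear": [0, 0.5, 0.07], "rotation": [0, 0, 0]}, {"claw": 0.45, "linear": [0, 0.9, 0.12], "rotation": [0, 0, 0]}, {"claw": 0.45, "linear": [0, 0.9, 0.12], "rotation": [0, 0, 0]}, {"claw": 0.45, "linear": [0, 0.9, 0.12], "rotation": [0, 0, 0]}, {"claw": 0.45, "linear": [0, 0.9, 0.12], "rotation": [0, 0, 0]}, {"claw": 0.45, "linear": [0, 0.9, 0.12], "rotation": [0, 0, 0]}, {"claw": 0.45, "linear": [0, 0.9, 0.12], "rotation": [0, 0, 0]}])

```text
time: 13.9
position: [0.5807, 0.0028, 0.0607]
tool_rot: [0.216, 1.545, -0.225]
ft_force: [0.8, -0.2, -0.2]
grip_width: 0.55
```

Call:
play_rows(targets=[{"claw": 0.45, "linear": [0, 0.9, 0.12], "rotation": [0, 0, 0]}, {"claw": 0.45, "linear": [0, 0.9, 0.12], "rotation": [0, 0, 0]}, {"claw": 0.45, "linear": [0, 0.9, 0.12], "rotation": [0, 0, 0]}, {"claw": 0.45, "linear": [0, 0.5, 0.08], "rotation": [0, 0, 0]}, {"claw": 0.45, "linear": [0, 0, 0], "rotation": [0, 0, 0]}, {"claw": 0.45, "linear": [0, 0, 0], "rotation": [0, 0, 0]}])

```text
time: 14.4
position: [0.6156, 0.0961, 0.0628]
tool_rot: [0.228, 1.544, -0.224]
ft_force: [0.2, 0.0, -0.3]
grip_width: 0.553
```

```bash
python3 plan.py 0.6184 0.1065 0.0065 -15; python3 - <<'E'
from m import *
im=get_image("top");cv2.imwrite("pics/top2.png",im)
x=im.copy()
p=proj("top",[[.5186,-.1375,.0256]])[0];print(p)
crop(im,378,165,468,262,6,"pics/t2.png")
E
```

```text
t 14.4 tip [0.615  0.0961 0.0995] yaw -16.5 w 0.553 F [ 0.2  0.  -0.3]
 rot total [-0.0171  0.0094 -0.0029]  rows 1
 lin now-frame [ 3.72  0.42 -0.04]  lin target-frame [3.72 0.44 0.02]
[409.2293859  234.90089403]
```

View pics/t2.png

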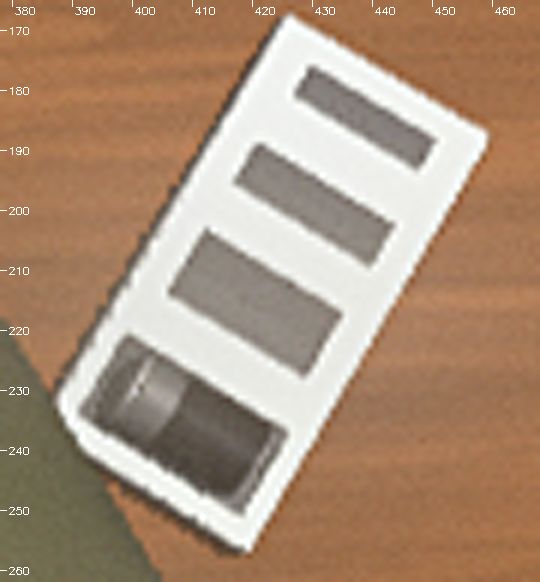

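The D is seated in its trough, within about 3 mm of centre along the groove. Now the C.

Call:
play_rows(targets=[{"claw": 0.45, "linear": [0.3, 0.22, 0.01], "rotation": [-0.017, 0.009, -0.003]}, {"claw": 0.45, "linear": [0.6, 0.22, 0.01], "rotation": [0, 0, 0]}, {"claw": 0.45, "linear": [0.6, 0, 0], "rotation": [0, 0, 0]}, {"claw": 0.45, "linear": [0.6, 0, 0], "rotation": [0, 0, 0]}, {"claw": 0.45, "linear": [0.5, 0, 0], "rotation": [0, 0, 0]}, {"claw": 0.45, "linear": [0.3, 0, 0], "rotation": [0, 0, 0]}, {"claw": 0.45, "linear": [0, 0, 0], "rotation": [0, 0, 0]}, {"claw": 0.45, "linear": [0, 0, 0], "rotation": [0, 0, 0]}])

```text
time: 15.12
position: [0.6174, 0.0982, -0.0157]
tool_rot: [0.215, 1.56, -0.224]
ft_force: [1.0, -0.3, 0.1]
grip_width: 0.553
```

```bash
python3 plan.py 0.6184 0.1065 0.0065 -15
```

```text
t 15.12 tip [0.6174 0.0984 0.021 ] yaw -16.0 w 0.553 F [ 1.  -0.3  0.1]
 rot total [-0.0111  0.0004  0.0038]  rows 1
 lin now-frame [ 0.58  0.32 -0.05]  lin target-frame [ 0.58  0.32 -0.05]
```

Call:
play_rows(targets=[{"claw": 0.45, "linear": [0.2, 0.2, -0.03], "rotation": [-0.011, 0, 0.004]}, {"claw": 0.45, "linear": [0.2, 0.12, -0.02], "rotation": [0, 0, 0]}, {"claw": 0.45, "linear": [0.15, 0, 0], "rotation": [0, 0, 0]}, {"claw": 0.45, "linear": [0, 0, 0], "rotation": [0, 0, 0]}, {"claw": 0.45, "linear": [0, 0, 0], "rotation": [0, 0, 0]}])

```text
time: 15.53
position: [0.6201, 0.1071, -0.0288]
tool_rot: [0.207, 1.557, -0.204]
ft_force: [0.3, 0.1, -0.7]
grip_width: 0.549
```

```bash
python3 plan.py 0.6184 0.1065 0.0065 -15
```

```text
t 15.53 tip [0.6199 0.107  0.0079] yaw -15.0 w 0.549 F [ 0.3  0.1 -0.7]
 rot total [ 0.0002  0.0025 -0.0015]  rows 1
 lin now-frame [ 0.06 -0.04 -0.05]  lin target-frame [ 0.06 -0.04 -0.05]
```

Call:
play_rows(targets=[{"claw": 0.45, "linear": [0.04, -0.04, -0.05], "rotation": [0, 0.002, -0.001]}, {"claw": 0.6, "linear": [0, 0, 0], "rotation": [0, 0, 0]}, {"claw": 1, "linear": [0, 0, 0], "rotation": [0, 0, 0]}, {"claw": 1, "linear": [0, 0, 0], "rotation": [0, 0, 0]}, {"claw": 1, "linear": [0, 0, 0], "rotation": [0, 0, 0]}, {"claw": 1, "linear": [0, 0, 0], "rotation": [0, 0, 0]}, {"claw": 1, "linear": [0, 0, 0], "rotation": [0, 0, 0]}])

```text
time: 16.12
position: [0.6194, 0.1064, -0.0287]
tool_rot: [0.206, 1.559, -0.205]
ft_force: [0.2, 0.5, -0.5]
grip_width: 0.296
```

```bash
python3 plan.py 0.5693 -0.1696 0.08 -33.6
```

```text
t 16.12 tip [0.6193 0.1064 0.008 ] yaw -15.0 w 0.296 F [ 0.2  0.5 -0.5]
 rot total [ 0.2067  0.0014 -0.0008]  rows 3
 lin now-frame [ -2.89 -11.18   0.93]  lin target-frame [ -2.88 -10.3    4.44]
```

Call:
play_rows(targets=[{"claw": 1, "linear": [-0.4, 0, 0], "rotation": [0, 0, 0]}, {"claw": 1, "linear": [-0.8, 0, 0], "rotation": [0, 0, 0]}, {"claw": 1, "linear": [-0.8, 0, 0], "rotation": [0.069, 0, 0]}, {"claw": 1, "linear": [-0.6, 0, 0], "rotation": [0.069, 0, 0]}, {"claw": 1, "linear": [-0.2, 0, 0], "rotation": [0.069, 0, 0]}, {"claw": 1, "linear": [0, -0.4, 0.17], "rotation": [0, 0, 0]}, {"claw": 1, "linear": [0, -0.8, 0.34], "rotation": [0, 0, 0]}, {"claw": 1, "linear": [0, -0.8, 0.34], "rotation": [0, 0, 0]}, {"claw": 1, "linear": [0, -0.8, 0.34], "rotation": [0, 0, 0]}, {"claw": 1, "linear": [0, -0.8, 0.34], "rotation": [0, 0, 0]}])

```text
time: 16.95
position: [0.5982, 0.0134, 0.0476]
tool_rot: [0.454, 1.523, -0.447]
ft_force: [-0.6, 0.5, -0.9]
grip_width: 0.292
```

Call:
play_rows(targets=[{"claw": 1, "linear": [0, -0.8, 0.34], "rotation": [0, 0, 0]}, {"claw": 1, "linear": [0, -0.8, 0.34], "rotation": [0, 0, 0]}, {"claw": 1, "linear": [0, -0.8, 0.34], "rotation": [0, 0, 0]}, {"claw": 1, "linear": [0, -0.8, 0.34], "rotation": [0, 0, 0]}, {"claw": 1, "linear": [0, -0.8, 0.34], "rotation": [0, 0, 0]}, {"claw": 1, "linear": [0, -0.8, 0.34], "rotation": [0, 0, 0]}, {"claw": 1, "linear": [0, -0.8, 0.34], "rotation": [0, 0, 0]}, {"claw": 1, "linear": [0, 0, 0], "rotation": [0, 0, 0]}, {"claw": 1, "linear": [0, 0, 0], "rotation": [0, 0, 0]}])

```text
time: 17.7
position: [0.5626, -0.1596, 0.0454]
tool_rot: [0.434, 1.532, -0.441]
ft_force: [0.1, -0.1, -1.0]
grip_width: 0.294
```

```bash
python3 plan.py 0.5697 -0.1689 0.0186 -33.6
```

```text
t 17.7 tip [ 0.5629 -0.1595  0.0821] yaw -31.9 w 0.294 F [ 0.1 -0.1 -1. ]
 rot total [ 0.0184 -0.0025  0.0037]  rows 1
 lin now-frame [ 2.54 -0.16  0.44]  lin target-frame [ 2.54 -0.16  0.44]
```

Call:
play_rows(targets=[{"claw": 1, "linear": [0, -0.1, 0.22], "rotation": [0.018, -0.002, 0.004]}, {"claw": 1, "linear": [0.3, -0.06, 0.22], "rotation": [0, 0, 0]}, {"claw": 1, "linear": [0.5, 0, 0], "rotation": [0, 0, 0]}, {"claw": 1, "linear": [0.5, 0, 0], "rotation": [0, 0, 0]}, {"claw": 1, "linear": [0.4, 0, 0], "rotation": [0, 0, 0]}, {"claw": 1, "linear": [0.1, 0, 0], "rotation": [0, 0, 0]}, {"claw": 1, "linear": [0, 0, 0], "rotation": [0, 0, 0]}, {"claw": 1, "linear": [0, 0, 0], "rotation": [0, 0, 0]}])

```text
time: 18.37
position: [0.5686, -0.1654, -0.007]
tool_rot: [0.456, 1.528, -0.451]
ft_force: [-0.1, -0.7, -1.4]
grip_width: 0.291
```

```bash
python3 plan.py 0.5697 -0.1689 0.0186 -33.6
```

```text
t 18.37 tip [ 0.5687 -0.1656  0.0297] yaw -33.1 w 0.291 F [-0.1 -0.7 -1.4]
 rot total [ 0.0051 -0.0038 -0.0009]  rows 1
 lin now-frame [ 0.44 -0.09  0.11]  lin target-frame [ 0.44 -0.09  0.11]
```

Call:
play_rows(targets=[{"claw": 1, "linear": [0.1, -0.09, 0.11], "rotation": [0.005, -0.004, -0.001]}, {"claw": 1, "linear": [0.15, 0, 0], "rotation": [0, 0, 0]}, {"claw": 1, "linear": [0.15, 0, 0], "rotation": [0, 0, 0]}, {"claw": 1, "linear": [0, 0, 0], "rotation": [0, 0, 0]}, {"claw": 1, "linear": [0, 0, 0], "rotation": [0, 0, 0]}])

```text
time: 18.78
position: [0.5709, -0.1686, -0.017]
tool_rot: [0.458, 1.519, -0.459]
ft_force: [0.8, 0.4, -1.2]
grip_width: 0.293
```

```bash
python3 plan.py 0.5697 -0.1689 0.0184 -33.6
```

```text
t 18.78 tip [ 0.5708 -0.1685  0.0197] yaw -33.6 w 0.293 F [ 0.8  0.4 -1.2]
 rot total [ 0.0004  0.0019 -0.0002]  rows 1
 lin now-frame [ 0.05 -0.04 -0.03]  lin target-frame [ 0.05 -0.04 -0.03]
```

Call:
play_rows(targets=[{"claw": 1, "linear": [0.05, -0.04, -0.03], "rotation": [0, 0.002, 0]}, {"claw": 1, "linear": [0, 0, 0], "rotation": [0, 0, 0]}, {"claw": 0.67, "linear": [0, 0, 0], "rotation": [0, 0, 0]}, {"claw": 0.62, "linear": [0, 0, 0], "rotation": [0, 0, 0]}, {"claw": 0.58, "linear": [0, 0, 0], "rotation": [0, 0, 0]}, {"claw": 0.58, "linear": [0, 0, 0], "rotation": [0, 0, 0]}, {"claw": 0.58, "linear": [-0.3, 0, 0], "rotation": [0, 0, 0]}, {"claw": 0.58, "linear": [-0.7, 0, 0], "rotation": [0, 0, 0]}, {"claw": 0.58, "linear": [-0.9, 0, 0], "rotation": [0, 0, 0]}, {"claw": 0.58, "linear": [-0.8, 0, 0], "rotation": [0, 0, 0]}])

```text
time: 19.62
position: [0.5667, -0.1683, 0.0492]
tool_rot: [0.46, 1.529, -0.458]
ft_force: [0.8, -0.8, -0.3]
grip_width: 0.418
```

```bash
python3 plan.py 0.4442 0.2573 0.085 43.7
```

```text
t 19.62 tip [ 0.5669 -0.1684  0.0859] yaw -33.5 w 0.418 F [ 0.8 -0.8 -0.3]
 rot total [-0.8583 -0.0045 -0.0027]  rows 12
 lin now-frame [  0.13  11.48 -13.5 ]  lin target-frame [ 0.04 15.7   8.21]
```

Call:
play_rows(targets=[{"claw": 0.6, "linear": [0, 0, 0], "rotation": [-0.072, -0.004, -0.002]}, {"claw": 0.6, "linear": [0, 0, 0], "rotation": [-0.072, 0, 0]}, {"claw": 0.6, "linear": [0, 0, 0], "rotation": [-0.072, 0, 0]}, {"claw": 0.6, "linear": [0, 0, 0], "rotation": [-0.072, 0, 0]}, {"claw": 0.6, "linear": [0, 0, 0], "rotation": [-0.072, 0, 0]}, {"claw": 0.6, "linear": [0, 0, 0], "rotation": [-0.072, 0, 0]}, {"claw": 0.6, "linear": [0, 0, 0], "rotation": [-0.072, 0, 0]}, {"claw": 0.6, "linear": [0, 0, 0], "rotation": [-0.072, 0, 0]}, {"claw": 0.6, "linear": [0, 0, 0], "rotation": [-0.072, 0, 0]}, {"claw": 0.6, "linear": [0, 0, 0], "rotation": [-0.072, 0, 0]}])

```text
time: 20.45
position: [0.5737, -0.1696, 0.0643]
tool_rot: [-0.481, 1.509, 0.456]
ft_force: [-0.7, -0.5, 0.0]
grip_width: 0.399
```

```bash
python3 plan.py 0.4442 0.2573 0.085 43.7
```

```text
t 20.45 tip [ 0.5731 -0.1692  0.101 ] yaw 34.3 w 0.399 F [-0.7 -0.5  0. ]
 rot total [-0.1041  0.0022  0.0114]  rows 2
 lin now-frame [ 0.36 17.    5.36]  lin target-frame [ 0.64 15.9   8.06]
```

Call:
play_rows(targets=[{"claw": 0.6, "linear": [0, 0, 0], "rotation": [-0.05, 0.002, 0.011]}, {"claw": 0.6, "linear": [0, 0, 0], "rotation": [-0.05, 0, 0]}, {"claw": 0.6, "linear": [0, 0.4, 0.2], "rotation": [0, 0, 0]}, {"claw": 0.6, "linear": [0, 0.8, 0.4], "rotation": [0, 0, 0]}, {"claw": 0.6, "linear": [0, 0.8, 0.4], "rotation": [0, 0, 0]}, {"claw": 0.6, "linear": [0, 0.8, 0.4], "rotation": [0, 0, 0]}, {"claw": 0.6, "linear": [0, 0.8, 0.4], "rotation": [0, 0, 0]}, {"claw": 0.6, "linear": [0, 0.8, 0.4], "rotation": [0, 0, 0]}, {"claw": 0.6, "linear": [0, 0.8, 0.4], "rotation": [0, 0, 0]}, {"claw": 0.6, "linear": [0, 0.8, 0.4], "rotation": [0, 0, 0]}])

```text
time: 21.28
position: [0.5227, -0.0043, 0.0684]
tool_rot: [-0.583, 1.488, 0.576]
ft_force: [0.8, 0.0, 0.8]
grip_width: 0.399
```

Call:
play_rows(targets=[{"claw": 0.6, "linear": [0, 0.8, 0.4], "rotation": [0, 0, 0]}, {"claw": 0.6, "linear": [0, 0.8, 0.4], "rotation": [0, 0, 0]}, {"claw": 0.6, "linear": [0, 0.8, 0.4], "rotation": [0, 0, 0]}, {"claw": 0.6, "linear": [0, 0.8, 0.4], "rotation": [0, 0, 0]}, {"claw": 0.6, "linear": [0, 0.8, 0.4], "rotation": [0, 0, 0]}, {"claw": 0.6, "linear": [0, 0.8, 0.4], "rotation": [0, 0, 0]}, {"claw": 0.6, "linear": [0, 0.8, 0.4], "rotation": [0, 0, 0]}, {"claw": 0.6, "linear": [0, 0.8, 0.4], "rotation": [0, 0, 0]}, {"claw": 0.6, "linear": [0, 0.8, 0.4], "rotation": [0, 0, 0]}])

```text
time: 22.03
position: [0.4594, 0.2052, 0.0704]
tool_rot: [-0.576, 1.49, 0.555]
ft_force: [0.3, 0.4, -0.2]
grip_width: 0.401
```

```bash
python3 plan.py 0.4442 0.2573 0.05 43.7
```

```text
t 22.03 tip [0.459  0.2056 0.1071] yaw 41.5 w 0.401 F [ 0.3  0.4 -0.2]
 rot total [-0.0246  0.0003  0.0091]  rows 1
 lin now-frame [2.26 1.97 0.92]  lin target-frame [2.29 1.9  1.  ]
```

Call:
play_rows(targets=[{"claw": 0.6, "linear": [0.3, 0.5, 0.25], "rotation": [-0.025, 0, 0.009]}, {"claw": 0.6, "linear": [0.6, 0.5, 0.28], "rotation": [0, 0, 0]}, {"claw": 0.6, "linear": [0.6, 0.5, 0.27], "rotation": [0, 0, 0]}, {"claw": 0.6, "linear": [0.5, 0.3, 0.15], "rotation": [0, 0, 0]}, {"claw": 0.6, "linear": [0.2, 0, 0], "rotation": [0, 0, 0]}, {"claw": 0.6, "linear": [0, 0, 0], "rotation": [0, 0, 0]}, {"claw": 0.6, "linear": [0, 0, 0], "rotation": [0, 0, 0]}])

```text
time: 22.62
position: [0.4388, 0.2669, 0.0173]
tool_rot: [-0.599, 1.481, 0.597]
ft_force: [-0.0, -0.1, -0.4]
grip_width: 0.399
```

```bash
python3 plan.py 0.4442 0.2573 0.02 43.7
```

```text
t 22.62 tip [0.4386 0.2669 0.054 ] yaw 43.8 w 0.399 F [-0.  -0.1 -0.4]
 rot total [0.0016 0.0031 0.002 ]  rows 1
 lin now-frame [ 1.36 -0.43 -0.11]  lin target-frame [ 1.36 -0.43 -0.1 ]
```

Call:
play_rows(targets=[{"claw": 0.6, "linear": [0, -0.25, -0.06], "rotation": [0.002, 0.003, 0.002]}, {"claw": 0.6, "linear": [0.3, -0.18, -0.04], "rotation": [0, 0, 0]}, {"claw": 0.6, "linear": [0.45, 0, 0], "rotation": [0, 0, 0]}, {"claw": 0.6, "linear": [0.4, 0, 0], "rotation": [0, 0, 0]}, {"claw": 0.6, "linear": [0.3, 0, 0], "rotation": [0, 0, 0]}, {"claw": 0.6, "linear": [0, 0, 0], "rotation": [0, 0, 0]}, {"claw": 0.6, "linear": [0, 0, 0], "rotation": [0, 0, 0]}])

```text
time: 23.2
position: [0.4485, 0.2521, -0.021]
tool_rot: [-0.59, 1.487, 0.585]
ft_force: [-0.2, -0.3, -0.2]
grip_width: 0.401
```

```bash
python3 plan.py 0.4442 0.2573 0.004 43.7
```

```text
t 23.2 tip [0.4483 0.2522 0.0157] yaw 43.1 w 0.401 F [-0.2 -0.3 -0.2]
 rot total [-0.0067  0.0006  0.0024]  rows 1
 lin now-frame [0.47 0.26 0.02]  lin target-frame [0.47 0.26 0.02]
```

Call:
play_rows(targets=[{"claw": 0.6, "linear": [0.12, 0.15, 0.01], "rotation": [-0.007, 0, 0.002]}, {"claw": 0.6, "linear": [0.15, 0.08, 0], "rotation": [0, 0, 0]}, {"claw": 0.6, "linear": [0.15, 0, 0], "rotation": [0, 0, 0]}, {"claw": 0.6, "linear": [0, 0, 0], "rotation": [0, 0, 0]}, {"claw": 0.6, "linear": [0, 0, 0], "rotation": [0, 0, 0]}])

```text
time: 23.62
position: [0.4438, 0.2579, -0.0325]
tool_rot: [-0.598, 1.486, 0.599]
ft_force: [-0.4, -0.2, -0.8]
grip_width: 0.398
```

```bash
python3 plan.py 0.4442 0.2573 0.004 43.7
```

```text
t 23.62 tip [0.4438 0.2579 0.0042] yaw 43.9 w 0.398 F [-0.4 -0.2 -0.8]
 rot total [ 0.0019  0.0007 -0.0004]  rows 1
 lin now-frame [ 0.01 -0.03 -0.  ]  lin target-frame [ 0.01 -0.03 -0.  ]
```

Call:
play_rows(targets=[{"claw": 0.75, "linear": [0, 0, 0], "rotation": [0, 0, 0]}, {"claw": 1, "linear": [0, 0, 0], "rotation": [0, 0, 0]}, {"claw": 1, "linear": [0, 0, 0], "rotation": [0, 0, 0]}, {"claw": 1, "linear": [0, 0, 0], "rotation": [0, 0, 0]}, {"claw": 1, "linear": [0, 0, 0], "rotation": [0, 0, 0]}, {"claw": 1, "linear": [0, 0, 0], "rotation": [0, 0, 0]}, {"claw": 1, "linear": [0, 0, 0], "rotation": [0, 0, 0]}])

```text
time: 24.2
position: [0.4445, 0.2582, -0.0318]
tool_rot: [-0.598, 1.484, 0.599]
ft_force: [-0.3, 0.4, -0.2]
grip_width: 0.163
```

```bash
python3 plan.py 0.611 -0.197 0.08 -33.6
```

```text
t 24.2 tip [0.4444 0.2582 0.0049] yaw 43.9 w 0.163 F [-0.3  0.4 -0.2]
 rot total [ 0.8608  0.0015 -0.0009]  rows 12
 lin now-frame [ -3.02 -17.74  -7.81]  lin target-frame [ -3.   -11.48  15.63]
```

Call:
play_rows(targets=[{"claw": 1, "linear": [-0.3, 0, 0], "rotation": [0, 0, 0]}, {"claw": 1, "linear": [-0.7, 0, 0], "rotation": [0, 0, 0]}, {"claw": 1, "linear": [-0.8, 0, 0], "rotation": [0.072, 0, 0]}, {"claw": 1, "linear": [-0.7, 0, 0], "rotation": [0.072, 0, 0]}, {"claw": 1, "linear": [-0.2, 0, 0], "rotation": [0.072, 0, 0]}, {"claw": 1, "linear": [0, 0, 0], "rotation": [0.072, 0, 0]}, {"claw": 1, "linear": [0, 0, 0], "rotation": [0.072, 0, 0]}, {"claw": 1, "linear": [0, 0, 0], "rotation": [0.072, 0, 0]}, {"claw": 1, "linear": [0, 0, 0], "rotation": [0.072, 0, 0]}, {"claw": 1, "linear": [0, 0, 0], "rotation": [0.072, 0, 0]}])

```text
time: 25.03
position: [0.4442, 0.2596, 0.044]
tool_rot: [0.143, 1.563, -0.137]
ft_force: [0.1, 0.4, 0.2]
grip_width: 0.159
```

Call:
play_rows(targets=[{"claw": 1, "linear": [0, 0, 0], "rotation": [0.072, 0, 0]}, {"claw": 1, "linear": [0, 0, 0], "rotation": [0.072, 0, 0]}, {"claw": 1, "linear": [0, 0, 0], "rotation": [0.072, 0, 0]}, {"claw": 1, "linear": [0, 0, 0], "rotation": [0.05, 0, 0]}, {"claw": 1, "linear": [0, 0, 0], "rotation": [0, 0, 0]}, {"claw": 1, "linear": [0, 0, 0], "rotation": [0, 0, 0]}])

```text
time: 25.53
position: [0.4443, 0.261, 0.0476]
tool_rot: [0.488, 1.511, -0.478]
ft_force: [-0.3, 0.4, -1.0]
grip_width: 0.164
```

```bash
python3 plan.py 0.611 -0.197 0.08 -33.6
```

```text
t 25.53 tip [0.444  0.2608 0.0843] yaw -35.4 w 0.164 F [-0.3  0.4 -1. ]
 rot total [-0.0196  0.0019 -0.0048]  rows 1
 lin now-frame [  0.13 -11.07  16.05]  lin target-frame [  0.17 -11.56  15.7 ]
```

Call:
play_rows(targets=[{"claw": 1, "linear": [0, -0.3, 0.4], "rotation": [-0.02, 0.002, -0.005]}, {"claw": 1, "linear": [0, -0.55, 0.75], "rotation": [0, 0, 0]}, {"claw": 1, "linear": [0, -0.55, 0.75], "rotation": [0, 0, 0]}, {"claw": 1, "linear": [0, -0.55, 0.75], "rotation": [0, 0, 0]}, {"claw": 1, "linear": [0, -0.55, 0.75], "rotation": [0, 0, 0]}, {"claw": 1, "linear": [0, -0.55, 0.75], "rotation": [0, 0, 0]}, {"claw": 1, "linear": [0, -0.55, 0.75], "rotation": [0, 0, 0]}, {"claw": 1, "linear": [0, -0.55, 0.75], "rotation": [0, 0, 0]}, {"claw": 1, "linear": [0, -0.55, 0.75], "rotation": [0, 0, 0]}, {"claw": 1, "linear": [0, -0.55, 0.75], "rotation": [0, 0, 0]}])

```text
time: 26.37
position: [0.5249, 0.0547, 0.0503]
tool_rot: [0.429, 1.529, -0.421]
ft_force: [1.1, 0.4, -1.4]
grip_width: 0.16
```

Call:
play_rows(targets=[{"claw": 1, "linear": [0, -0.55, 0.75], "rotation": [0, 0, 0]}, {"claw": 1, "linear": [0, -0.55, 0.75], "rotation": [0, 0, 0]}, {"claw": 1, "linear": [0, -0.55, 0.75], "rotation": [0, 0, 0]}, {"claw": 1, "linear": [0, -0.55, 0.75], "rotation": [0, 0, 0]}, {"claw": 1, "linear": [0, -0.55, 0.75], "rotation": [0, 0, 0]}, {"claw": 1, "linear": [0, -0.55, 0.75], "rotation": [0, 0, 0]}, {"claw": 1, "linear": [0, -0.55, 0.75], "rotation": [0, 0, 0]}, {"claw": 1, "linear": [0, -0.55, 0.75], "rotation": [0, 0, 0]}, {"claw": 1, "linear": [0, 0, 0], "rotation": [0, 0, 0]}, {"claw": 1, "linear": [0, 0, 0], "rotation": [0, 0, 0]}])

```text
time: 27.2
position: [0.6022, -0.1323, 0.0508]
tool_rot: [0.416, 1.529, -0.407]
ft_force: [1.8, 0.9, 0.3]
grip_width: 0.159
```

```bash
python3 plan.py 0.611 -0.197 0.035 -33.6
```

```text
t 27.2 tip [ 0.602  -0.1325  0.0875] yaw -30.1 w 0.159 F [1.8 0.9 0.3]
 rot total [ 0.0388  0.0001 -0.0036]  rows 1
 lin now-frame [ 2.09 -2.06  1.6 ]  lin target-frame [ 2.1  -1.95  1.73]
```

Call:
play_rows(targets=[{"claw": 1, "linear": [0, 0, 0], "rotation": [0.039, 0, -0.004]}, {"claw": 1, "linear": [0, -0.5, 0.45], "rotation": [0, 0, 0]}, {"claw": 1, "linear": [0.2, -0.6, 0.55], "rotation": [0, 0, 0]}, {"claw": 1, "linear": [0.3, -0.5, 0.45], "rotation": [0, 0, 0]}, {"claw": 1, "linear": [0.5, -0.2, 0.2], "rotation": [0, 0, 0]}, {"claw": 1, "linear": [0.5, 0, 0], "rotation": [0, 0, 0]}, {"claw": 1, "linear": [0.3, 0, 0], "rotation": [0, 0, 0]}, {"claw": 1, "linear": [0, 0, 0], "rotation": [0, 0, 0]}, {"claw": 1, "linear": [0, 0, 0], "rotation": [0, 0, 0]}])

```text
time: 27.95
position: [0.6103, -0.1868, 0.0007]
tool_rot: [0.454, 1.528, -0.446]
ft_force: [0.9, 0.5, -0.5]
grip_width: 0.158
```

```bash
python3 plan.py 0.611 -0.197 0.0176 -33.6
```

```text
t 27.95 tip [ 0.6105 -0.187   0.0374] yaw -32.9 w 0.158 F [ 0.9  0.5 -0.5]
 rot total [ 0.0079 -0.0038 -0.0018]  rows 1
 lin now-frame [ 0.79 -0.33  0.24]  lin target-frame [ 0.79 -0.32  0.24]
```

Call:
play_rows(targets=[{"claw": 1, "linear": [0, -0.2, 0.14], "rotation": [0.008, -0.004, -0.002]}, {"claw": 1, "linear": [0.15, -0.14, 0.1], "rotation": [0, 0, 0]}, {"claw": 1, "linear": [0.2, 0, 0], "rotation": [0, 0, 0]}, {"claw": 1, "linear": [0.2, 0, 0], "rotation": [0, 0, 0]}, {"claw": 1, "linear": [0.1, 0, 0], "rotation": [0, 0, 0]}, {"claw": 1, "linear": [0, 0, 0], "rotation": [0, 0, 0]}, {"claw": 1, "linear": [0, 0, 0], "rotation": [0, 0, 0]}])

```text
time: 28.53
position: [0.6117, -0.1949, -0.0162]
tool_rot: [0.457, 1.52, -0.457]
ft_force: [-0.2, 0.3, 0.5]
grip_width: 0.159
```

```bash
python3 plan.py 0.611 -0.197 0.0176 -33.6
```

```text
t 28.53 tip [ 0.6116 -0.1949  0.0205] yaw -33.4 w 0.159 F [-0.2  0.3  0.5]
 rot total [ 0.0018  0.0011 -0.0005]  rows 1
 lin now-frame [ 0.11 -0.08  0.03]  lin target-frame [ 0.11 -0.08  0.03]
```

Call:
play_rows(targets=[{"claw": 1, "linear": [0.03, -0.08, 0.03], "rotation": [0.002, 0.001, 0]}, {"claw": 1, "linear": [0.08, 0, 0], "rotation": [0, 0, 0]}, {"claw": 1, "linear": [0, 0, 0], "rotation": [0, 0, 0]}, {"claw": 1, "linear": [0, 0, 0], "rotation": [0, 0, 0]}])

```text
time: 28.87
position: [0.6117, -0.1972, -0.0187]
tool_rot: [0.46, 1.52, -0.459]
ft_force: [-0.3, 0.1, -0.6]
grip_width: 0.161
```

```bash
python3 plan.py 0.611 -0.197 0.0176 -33.6
```

```text
t 28.87 tip [ 0.6116 -0.1972  0.018 ] yaw -33.6 w 0.161 F [-0.3  0.1 -0.6]
 rot total [-0.0003  0.0006 -0.0007]  rows 1
 lin now-frame [ 0.02 -0.01 -0.02]  lin target-frame [ 0.02 -0.01 -0.02]
```

Call:
play_rows(targets=[{"claw": 0.8, "linear": [0, 0, 0], "rotation": [0, 0, 0]}, {"claw": 0.76, "linear": [0, 0, 0], "rotation": [0, 0, 0]}, {"claw": 0.7, "linear": [0, 0, 0], "rotation": [0, 0, 0]}, {"claw": 0.7, "linear": [0, 0, 0], "rotation": [0, 0, 0]}, {"claw": 0.7, "linear": [-0.3, 0, 0], "rotation": [0, 0, 0]}, {"claw": 0.7, "linear": [-0.7, 0, 0], "rotation": [0, 0, 0]}, {"claw": 0.7, "linear": [-0.9, 0, 0], "rotation": [0, 0, 0]}, {"claw": 0.7, "linear": [-0.7, 0, 0], "rotation": [0, 0, 0]}, {"claw": 0.7, "linear": [0, 0, 0], "rotation": [-0.072, 0, 0]}, {"claw": 0.7, "linear": [0, 0, 0], "rotation": [-0.072, 0, 0]}])

```text
time: 29.7
position: [0.6115, -0.1967, 0.0517]
tool_rot: [0.278, 1.552, -0.277]
ft_force: [0.2, 0.3, -0.6]
grip_width: 0.302
```

Call:
play_rows(targets=[{"claw": 0.7, "linear": [0, 0, 0], "rotation": [-0.072, 0, 0]}, {"claw": 0.7, "linear": [0, 0, 0], "rotation": [-0.072, 0, 0]}, {"claw": 0.7, "linear": [0, 0, 0], "rotation": [-0.072, 0, 0]}, {"claw": 0.7, "linear": [0, 0, 0], "rotation": [-0.072, 0, 0]}, {"claw": 0.7, "linear": [0, 0, 0], "rotation": [-0.072, 0, 0]}, {"claw": 0.7, "linear": [0, 0, 0], "rotation": [-0.06, 0, 0]}, {"claw": 0.7, "linear": [0, 0, 0], "rotation": [0, 0, 0]}, {"claw": 0.7, "linear": [0, 0, 0], "rotation": [0, 0, 0]}])

```text
time: 30.37
position: [0.6144, -0.1975, 0.0597]
tool_rot: [-0.271, 1.546, 0.263]
ft_force: [0.9, 0.3, 0.4]
grip_width: 0.302
```

```bash
python3 plan.py 0.6138 0.2633 0.08 26.7
```

```text
t 30.37 tip [ 0.6141 -0.1973  0.0964] yaw 19.5 w 0.302 F [0.9 0.3 0.4]
 rot total [-0.0795  0.0044  0.0044]  rows 2
 lin now-frame [ 0.59 17.37  6.15]  lin target-frame [ 0.66 16.47  8.27]
```

Call:
play_rows(targets=[{"claw": 0.65, "linear": [0, 0, 0], "rotation": [-0.045, 0.004, 0.004]}, {"claw": 0.65, "linear": [0, 0, 0], "rotation": [-0.035, 0, 0]}, {"claw": 0.65, "linear": [0, 0.4, 0.2], "rotation": [0, 0, 0]}, {"claw": 0.65, "linear": [0, 0.8, 0.4], "rotation": [0, 0, 0]}, {"claw": 0.65, "linear": [0, 0.8, 0.4], "rotation": [0, 0, 0]}, {"claw": 0.65, "linear": [0, 0.8, 0.4], "rotation": [0, 0, 0]}, {"claw": 0.65, "linear": [0, 0.8, 0.4], "rotation": [0, 0, 0]}, {"claw": 0.65, "linear": [0, 0.8, 0.4], "rotation": [0, 0, 0]}, {"claw": 0.65, "linear": [0, 0.8, 0.4], "rotation": [0, 0, 0]}, {"claw": 0.65, "linear": [0, 0.8, 0.4], "rotation": [0, 0, 0]}])

```text
time: 31.2
position: [0.6161, -0.026, 0.0615]
tool_rot: [-0.337, 1.543, 0.331]
ft_force: [-0.0, 1.0, -0.1]
grip_width: 0.344
```

Call:
play_rows(targets=[{"claw": 0.65, "linear": [0, 0.8, 0.4], "rotation": [0, 0, 0]}, {"claw": 0.65, "linear": [0, 0.8, 0.4], "rotation": [0, 0, 0]}, {"claw": 0.65, "linear": [0, 0.8, 0.4], "rotation": [0, 0, 0]}, {"claw": 0.65, "linear": [0, 0.8, 0.4], "rotation": [0, 0, 0]}, {"claw": 0.65, "linear": [0, 0.8, 0.4], "rotation": [0, 0, 0]}, {"claw": 0.65, "linear": [0, 0.8, 0.4], "rotation": [0, 0, 0]}, {"claw": 0.65, "linear": [0, 0.8, 0.4], "rotation": [0, 0, 0]}, {"claw": 0.65, "linear": [0, 0.8, 0.4], "rotation": [0, 0, 0]}, {"claw": 0.65, "linear": [0, 0.8, 0.4], "rotation": [0, 0, 0]}, {"claw": 0.65, "linear": [0, 0.8, 0.4], "rotation": [0, 0, 0]}])

```text
time: 32.03
position: [0.622, 0.2198, 0.0639]
tool_rot: [-0.313, 1.545, 0.307]
ft_force: [0.9, 0.8, 0.4]
grip_width: 0.351
```

```bash
python3 plan.py 0.6138 0.2633 0.04 26.7; python3 - <<'E'
from m import *
crop(get_image("top"),378,165,468,262,6,"pics/t3.png")
print(proj("top",[[.5686,-.1706,.0232],[.6102,-.1983,.0193]]))
E
```

```text
t 32.03 tip [0.6219 0.2199 0.1006] yaw 22.7 w 0.351 F [0.9 0.8 0.4]
 rot total [-0.0449  0.0017  0.0026]  rows 1
 lin now-frame [2.42 1.73 0.36]  lin target-frame [2.43 1.69 0.49]
[[420.95600118 214.63549789]
 [430.39534312 198.17341121]]
```

View pics/t3.png

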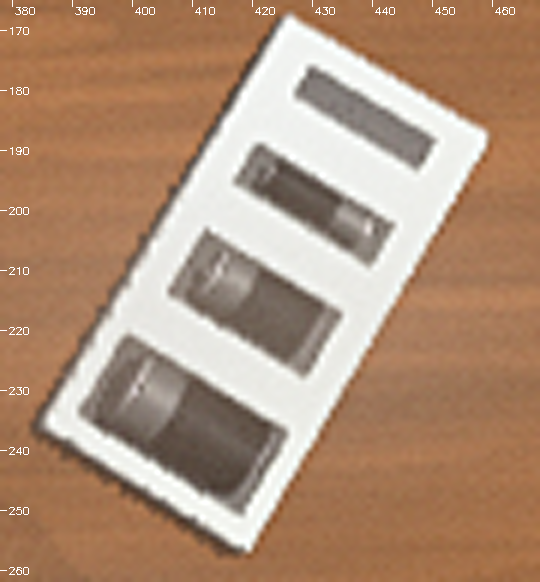

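D, C and AA lie parallel in their own troughs, well centred. Now the AAA.

Call:
play_rows(targets=[{"claw": 0.65, "linear": [0, 0.3, 0.05], "rotation": [-0.045, 0.002, 0.003]}, {"claw": 0.65, "linear": [0.4, 0.5, 0.14], "rotation": [0, 0, 0]}, {"claw": 0.65, "linear": [0.6, 0.4, 0.12], "rotation": [0, 0, 0]}, {"claw": 0.65, "linear": [0.6, 0.2, 0.06], "rotation": [0, 0, 0]}, {"claw": 0.65, "linear": [0.5, 0, 0], "rotation": [0, 0, 0]}, {"claw": 0.65, "linear": [0.1, 0, 0], "rotation": [0, 0, 0]}, {"claw": 0.65, "linear": [0, 0, 0], "rotation": [0, 0, 0]}, {"claw": 0.65, "linear": [0, 0, 0], "rotation": [0, 0, 0]}])

```text
time: 32.75
position: [0.6085, 0.2735, 0.0083]
tool_rot: [-0.36, 1.538, 0.373]
ft_force: [-0.7, 0.3, -0.5]
grip_width: 0.349
```

```bash
python3 plan.py 0.6138 0.2633 0.015 26.7
```

```text
t 32.75 tip [0.6086 0.2732 0.045 ] yaw 26.8 w 0.349 F [-0.7  0.3 -0.5]
 rot total [ 0.0009  0.0021 -0.005 ]  rows 1
 lin now-frame [ 1.2  -0.46  0.  ]  lin target-frame [ 1.2  -0.45  0.01]
```

Call:
play_rows(targets=[{"claw": 0.65, "linear": [0, -0.25, 0], "rotation": [0.001, 0.002, -0.005]}, {"claw": 0.65, "linear": [0.3, -0.2, 0], "rotation": [0, 0, 0]}, {"claw": 0.65, "linear": [0.35, 0, 0], "rotation": [0, 0, 0]}, {"claw": 0.65, "linear": [0.35, 0, 0], "rotation": [0, 0, 0]}, {"claw": 0.65, "linear": [0.15, 0, 0], "rotation": [0, 0, 0]}, {"claw": 0.65, "linear": [0, 0, 0], "rotation": [0, 0, 0]}, {"claw": 0.65, "linear": [0, 0, 0], "rotation": [0, 0, 0]}])

```text
time: 33.33
position: [0.6173, 0.2581, -0.0221]
tool_rot: [-0.361, 1.538, 0.357]
ft_force: [0.1, -0.2, 0.7]
grip_width: 0.349
```

```bash
python3 plan.py 0.6138 0.2633 0.0028 26.7
```

```text
t 33.33 tip [0.6172 0.2581 0.0146] yaw 26.2 w 0.349 F [ 0.1 -0.2  0.7]
 rot total [-0.005   0.0012  0.0022]  rows 1
 lin now-frame [ 0.47  0.25 -0.03]  lin target-frame [ 0.47  0.25 -0.03]
```

Call:
play_rows(targets=[{"claw": 0.65, "linear": [0.12, 0.15, -0.02], "rotation": [-0.005, 0.001, 0.002]}, {"claw": 0.65, "linear": [0.15, 0.07, 0], "rotation": [0, 0, 0]}, {"claw": 0.65, "linear": [0.14, 0, 0], "rotation": [0, 0, 0]}, {"claw": 0.65, "linear": [0, 0, 0], "rotation": [0, 0, 0]}, {"claw": 0.65, "linear": [0, 0, 0], "rotation": [0, 0, 0]}])

```text
time: 33.75
position: [0.6139, 0.2645, -0.033]
tool_rot: [-0.366, 1.539, 0.368]
ft_force: [-0.8, 0.1, -0.0]
grip_width: 0.35
```

```bash
python3 plan.py 0.6138 0.2633 0.0028 26.7
```

```text
t 33.75 tip [0.6138 0.2645 0.0037] yaw 26.8 w 0.35 F [-0.8  0.1 -0. ]
 rot total [ 0.0013  0.0005 -0.0006]  rows 1
 lin now-frame [ 0.03 -0.04 -0.02]  lin target-frame [ 0.03 -0.04 -0.02]
```

Call:
play_rows(targets=[{"claw": 0.65, "linear": [0.04, -0.04, -0.02], "rotation": [0, 0, 0]}, {"claw": 0.75, "linear": [0, 0, 0], "rotation": [0, 0, 0]}, {"claw": 1, "linear": [0, 0, 0], "rotation": [0, 0, 0]}, {"claw": 1, "linear": [0, 0, 0], "rotation": [0, 0, 0]}, {"claw": 1, "linear": [0, 0, 0], "rotation": [0, 0, 0]}, {"claw": 1, "linear": [0, 0, 0], "rotation": [0, 0, 0]}, {"claw": 1, "linear": [0, 0, 0], "rotation": [0, 0, 0]}])

```text
time: 34.33
position: [0.6144, 0.2635, -0.0334]
tool_rot: [-0.366, 1.538, 0.368]
ft_force: [0.4, -0.8, -0.6]
grip_width: 0.113
```

```bash
python3 plan.py 0.6473 -0.222 0.08 -33.6
```

```text
t 34.33 tip [0.6143 0.2634 0.0033] yaw 26.8 w 0.113 F [ 0.4 -0.8 -0.6]
 rot total [ 0.6713  0.001  -0.001 ]  rows 9
 lin now-frame [ -3.09 -17.92  -7.58]  lin target-frame [ -3.07 -15.44  11.84]
```

Call:
play_rows(targets=[{"claw": 1, "linear": [-0.3, 0, 0], "rotation": [0, 0, 0]}, {"claw": 1, "linear": [-0.7, 0, 0], "rotation": [0.072, 0, 0]}, {"claw": 1, "linear": [-0.8, 0, 0], "rotation": [0.072, 0, 0]}, {"claw": 1, "linear": [-0.7, 0, 0], "rotation": [0.072, 0, 0]}, {"claw": 1, "linear": [-0.3, 0, 0], "rotation": [0.072, 0, 0]}, {"claw": 1, "linear": [0, 0, 0], "rotation": [0.072, 0, 0]}, {"claw": 1, "linear": [0, 0, 0], "rotation": [0.072, 0, 0]}, {"claw": 1, "linear": [0, 0, 0], "rotation": [0.072, 0, 0]}, {"claw": 1, "linear": [0, 0, 0], "rotation": [0.072, 0, 0]}, {"claw": 1, "linear": [0, 0, 0], "rotation": [0.072, 0, 0]}])

```text
time: 35.17
position: [0.6146, 0.2651, 0.0459]
tool_rot: [0.471, 1.518, -0.462]
ft_force: [-0.1, -0.1, -0.4]
grip_width: 0.113
```

Call:
play_rows(targets=[{"claw": 1, "linear": [0, 0, 0], "rotation": [0.03, 0, 0]}, {"claw": 1, "linear": [0, 0, 0], "rotation": [0, 0, 0]}, {"claw": 1, "linear": [0, 0, 0], "rotation": [0, 0, 0]}])

```text
time: 35.42
position: [0.6149, 0.266, 0.0483]
tool_rot: [0.512, 1.507, -0.501]
ft_force: [-0.3, -0.1, 0.6]
grip_width: 0.11
```

```bash
python3 plan.py 0.6473 -0.222 0.08 -33.6
```

```text
t 35.42 tip [0.6147 0.2658 0.085 ] yaw -37.1 w 0.11 F [-0.3 -0.1  0.6]
 rot total [-0.0385  0.001  -0.0051]  rows 1
 lin now-frame [  0.1  -14.78  12.8 ]  lin target-frame [  0.2  -15.53  11.89]
```

Call:
play_rows(targets=[{"claw": 1, "linear": [0, -0.4, 0.3], "rotation": [-0.038, 0.001, -0.005]}, {"claw": 1, "linear": [0, -0.75, 0.57], "rotation": [0, 0, 0]}, {"claw": 1, "linear": [0, -0.75, 0.57], "rotation": [0, 0, 0]}, {"claw": 1, "linear": [0, -0.75, 0.57], "rotation": [0, 0, 0]}, {"claw": 1, "linear": [0, -0.75, 0.57], "rotation": [0, 0, 0]}, {"claw": 1, "linear": [0, -0.75, 0.57], "rotation": [0, 0, 0]}, {"claw": 1, "linear": [0, -0.75, 0.57], "rotation": [0, 0, 0]}, {"claw": 1, "linear": [0, -0.75, 0.57], "rotation": [0, 0, 0]}, {"claw": 1, "linear": [0, -0.75, 0.57], "rotation": [0, 0, 0]}, {"claw": 1, "linear": [0, -0.75, 0.57], "rotation": [0, 0, 0]}])

```text
time: 36.25
position: [0.6301, 0.0458, 0.0503]
tool_rot: [0.438, 1.529, -0.424]
ft_force: [-0.4, 0.8, -0.5]
grip_width: 0.115
```

Call:
play_rows(targets=[{"claw": 1, "linear": [0, -0.75, 0.57], "rotation": [0, 0, 0]}, {"claw": 1, "linear": [0, -0.75, 0.57], "rotation": [0, 0, 0]}, {"claw": 1, "linear": [0, -0.75, 0.57], "rotation": [0, 0, 0]}, {"claw": 1, "linear": [0, -0.75, 0.57], "rotation": [0, 0, 0]}, {"claw": 1, "linear": [0, -0.75, 0.57], "rotation": [0, 0, 0]}, {"claw": 1, "linear": [0, -0.75, 0.57], "rotation": [0, 0, 0]}, {"claw": 1, "linear": [0, -0.75, 0.57], "rotation": [0, 0, 0]}, {"claw": 1, "linear": [0, -0.6, 0.4], "rotation": [0, 0, 0]}, {"claw": 1, "linear": [0, 0, 0], "rotation": [0, 0, 0]}, {"claw": 1, "linear": [0, 0, 0], "rotation": [0, 0, 0]}])

```text
time: 37.08
position: [0.6483, -0.1532, 0.0506]
tool_rot: [0.43, 1.528, -0.418]
ft_force: [-0.5, 1.2, 0.4]
grip_width: 0.116
```

```bash
python3 plan.py 0.6473 -0.222 0.035 -33.6
```

```text
t 37.08 tip [ 0.6482 -0.1534  0.0873] yaw -31.0 w 0.116 F [-0.5  1.2  0.4]
 rot total [ 0.029  -0.001  -0.0046]  rows 1
 lin now-frame [ 2.07 -2.38  1.38]  lin target-frame [ 2.09 -2.3   1.49]
```

Call:
play_rows(targets=[{"claw": 1, "linear": [0, 0, 0], "rotation": [0.029, -0.001, -0.005]}, {"claw": 1, "linear": [0, -0.5, 0.35], "rotation": [0, 0, 0]}, {"claw": 1, "linear": [0.1, -0.7, 0.45], "rotation": [0, 0, 0]}, {"claw": 1, "linear": [0.3, -0.65, 0.4], "rotation": [0, 0, 0]}, {"claw": 1, "linear": [0.5, -0.3, 0.2], "rotation": [0, 0, 0]}, {"claw": 1, "linear": [0.5, 0, 0], "rotation": [0, 0, 0]}, {"claw": 1, "linear": [0.3, 0, 0], "rotation": [0, 0, 0]}, {"claw": 1, "linear": [0, 0, 0], "rotation": [0, 0, 0]}, {"claw": 1, "linear": [0, 0, 0], "rotation": [0, 0, 0]}])

```text
time: 37.83
position: [0.6491, -0.2092, 0.0049]
tool_rot: [0.448, 1.527, -0.439]
ft_force: [-0.1, -0.8, -0.5]
grip_width: 0.109
```

```bash
python3 plan.py 0.6473 -0.222 0.017 -33.6
```

```text
t 37.83 tip [ 0.6491 -0.2094  0.0416] yaw -32.4 w 0.109 F [-0.1 -0.8 -0.5]
 rot total [ 0.0133 -0.0021 -0.0031]  rows 1
 lin now-frame [ 0.98 -0.47  0.21]  lin target-frame [ 0.99 -0.46  0.22]
```

Call:
play_rows(targets=[{"claw": 1, "linear": [0, -0.25, 0.12], "rotation": [0.013, -0.002, -0.003]}, {"claw": 1, "linear": [0.2, -0.22, 0.1], "rotation": [0, 0, 0]}, {"claw": 1, "linear": [0.25, 0, 0], "rotation": [0, 0, 0]}, {"claw": 1, "linear": [0.25, 0, 0], "rotation": [0, 0, 0]}, {"claw": 1, "linear": [0.12, 0, 0], "rotation": [0, 0, 0]}, {"claw": 1, "linear": [0, 0, 0], "rotation": [0, 0, 0]}, {"claw": 1, "linear": [0, 0, 0], "rotation": [0, 0, 0]}])

```text
time: 38.42
position: [0.6483, -0.2193, -0.0168]
tool_rot: [0.457, 1.521, -0.456]
ft_force: [0.2, -0.1, 0.4]
grip_width: 0.117
```

```bash
python3 plan.py 0.6473 -0.222 0.017 -33.6
```

```text
t 38.42 tip [ 0.6483 -0.2193  0.0199] yaw -33.4 w 0.117 F [ 0.2 -0.1  0.4]
 rot total [ 0.0023  0.0004 -0.0009]  rows 1
 lin now-frame [ 0.12 -0.11  0.03]  lin target-frame [ 0.12 -0.11  0.03]
```

Call:
play_rows(targets=[{"claw": 1, "linear": [0.02, -0.11, 0.03], "rotation": [0.002, 0, -0.001]}, {"claw": 1, "linear": [0.09, 0, 0], "rotation": [0, 0, 0]}, {"claw": 1, "linear": [0, 0, 0], "rotation": [0, 0, 0]}, {"claw": 1, "linear": [0, 0, 0], "rotation": [0, 0, 0]}])

```text
time: 38.75
position: [0.6479, -0.2221, -0.0193]
tool_rot: [0.459, 1.52, -0.459]
ft_force: [-0.0, -0.1, -0.3]
grip_width: 0.116
```

```bash
python3 plan.py 0.6473 -0.222 0.017 -33.6
```

```text
t 38.75 tip [ 0.6478 -0.2221  0.0174] yaw -33.6 w 0.116 F [-0.  -0.1 -0.3]
 rot total [ 0.0002  0.0009 -0.    ]  rows 1
 lin now-frame [ 0.02 -0.01 -0.02]  lin target-frame [ 0.02 -0.01 -0.02]
```

Call:
play_rows(targets=[{"claw": 0.86, "linear": [0, 0, 0], "rotation": [0, 0, 0]}, {"claw": 0.82, "linear": [0, 0, 0], "rotation": [0, 0, 0]}, {"claw": 0.76, "linear": [0, 0, 0], "rotation": [0, 0, 0]}, {"claw": 0.76, "linear": [0, 0, 0], "rotation": [0, 0, 0]}, {"claw": 0.76, "linear": [-0.3, 0, 0], "rotation": [0, 0, 0]}, {"claw": 0.76, "linear": [-0.7, 0, 0], "rotation": [0, 0, 0]}, {"claw": 0.76, "linear": [-0.9, 0, 0], "rotation": [0, 0, 0]}, {"claw": 0.76, "linear": [-0.9, 0, 0], "rotation": [0, 0, 0]}, {"claw": 0.76, "linear": [-0.9, 0, 0], "rotation": [0, 0, 0]}, {"claw": 0.76, "linear": [-0.4, 0.5, -0.3], "rotation": [0, 0, 0]}])

```text
time: 39.58
position: [0.6452, -0.2105, 0.0857]
tool_rot: [0.461, 1.526, -0.465]
ft_force: [1.0, -1.5, 0.6]
grip_width: 0.24
```

Call:
play_rows(targets=[{"claw": 0.76, "linear": [0, 0.8, -0.5], "rotation": [0, 0, 0]}, {"claw": 0.76, "linear": [0, 0.8, -0.5], "rotation": [0, 0, 0]}, {"claw": 0.76, "linear": [0, 0.8, -0.5], "rotation": [0, 0, 0]}, {"claw": 0.76, "linear": [0, 0.8, -0.5], "rotation": [0, 0, 0]}, {"claw": 0.76, "linear": [0, 0.8, -0.5], "rotation": [0, 0, 0]}, {"claw": 0.76, "linear": [0, 0.8, -0.5], "rotation": [0, 0, 0]}, {"claw": 0.76, "linear": [0, 0.8, -0.5], "rotation": [0, 0, 0]}, {"claw": 0.76, "linear": [0, 0.8, -0.5], "rotation": [0, 0, 0]}, {"claw": 0.76, "linear": [0, 0, 0], "rotation": [0, 0, 0]}, {"claw": 0.76, "linear": [0, 0, 0], "rotation": [0, 0, 0]}])

```text
time: 40.42
position: [0.6519, 0.003, 0.0926]
tool_rot: [0.459, 1.519, -0.452]
ft_force: [0.1, -1.8, -0.7]
grip_width: 0.24
```

```bash
python3 - <<'E'
from m import *
crop(get_image("top"),378,165,468,262,6,"pics/t4.png");A=cv2.imread("pics/t4.png")
crop(get_image("side"),345,140,435,210,8,"pics/s4.png");B=cv2.imread("pics/s4.png")
B=cv2.resize(B,(260,202));o=np.zeros((582,800,3),np.uint8);o[:,:540]=A;o[:202,540:]=B;cv2.imwrite("pics/f.png",o)
E
```

```text
(no output)
```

View pics/f.png

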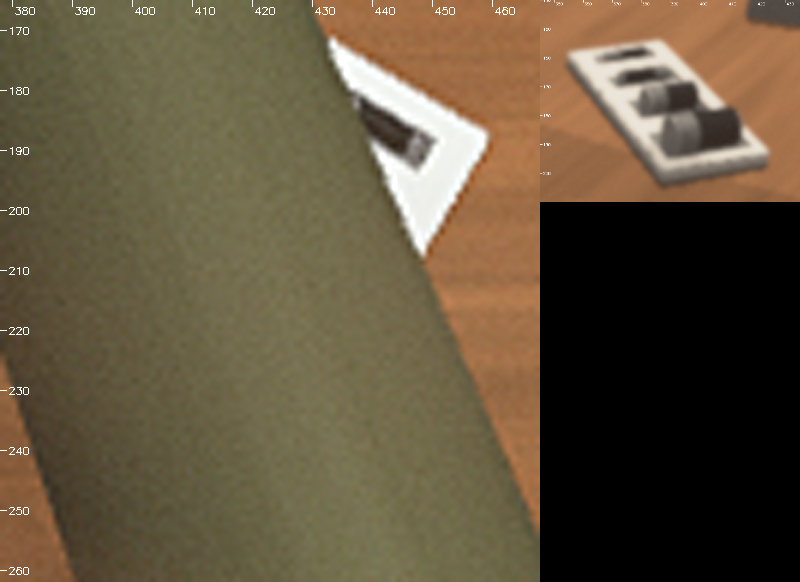

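The side inset shows all four seated, but the arm hides the tray from the top camera. I'll move further left and check once more.

Call:
play_rows(targets=[{"claw": 0.76, "linear": [0, 0.8, -0.5], "rotation": [0, 0, 0]}, {"claw": 0.76, "linear": [0, 0.8, -0.5], "rotation": [0, 0, 0]}, {"claw": 0.76, "linear": [0, 0.8, -0.5], "rotation": [0, 0, 0]}, {"claw": 0.76, "linear": [0, 0.8, -0.5], "rotation": [0, 0, 0]}, {"claw": 0.76, "linear": [0, 0.8, -0.5], "rotation": [0, 0, 0]}, {"claw": 0.76, "linear": [0, 0.8, -0.5], "rotation": [0, 0, 0]}, {"claw": 0.76, "linear": [0, 0.6, -0.4], "rotation": [0, 0, 0]}, {"claw": 0.76, "linear": [0, 0.3, -0.2], "rotation": [0, 0, 0]}, {"claw": 0.76, "linear": [0, 0, 0], "rotation": [0, 0, 0]}, {"claw": 0.76, "linear": [0, 0, 0], "rotation": [0, 0, 0]}])

```text
time: 41.35
position: [0.6598, 0.1569, 0.0903]
tool_rot: [0.473, 1.513, -0.482]
ft_force: [-1.0, 0.3, -0.4]
grip_width: 0.239
```

```bash
python3 - <<'E'
from m import *
im=get_image("top");crop(im,378,165,468,262,6,"pics/t5.png");A=cv2.imread("pics/t5.png")
B=cv2.resize(im[80:280,150:460],(260,168));o=np.zeros((582,800,3),np.uint8);o[:,:540]=A;o[:168,540:]=B;cv2.imwrite("pics/f2.png",o)
E
```

```text
(no output)
```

View pics/f2.png

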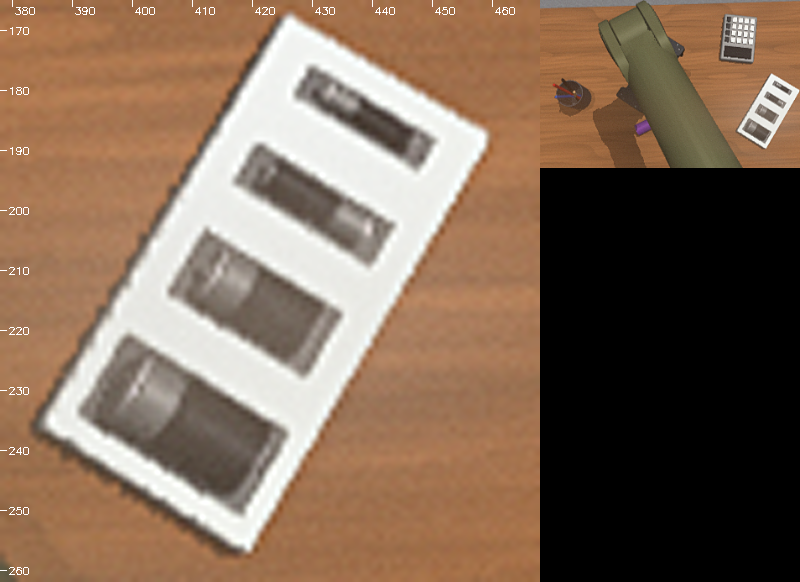

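All four lie in their own troughs, parallel and centred, and the cup is where it was.

```bash
python3 -c "
from bench import *
print(close_job())"
```

```text
the job is handed in; nothing more can be done
None
```

All four batteries are back in the tray in size order (D, C, AA, AAA). Each was set down and released in its own trough, and I handed the job in at about 41 s.

- **Final checks:** The last top view shows each cell parallel to its groove and near centre; the D is about 3 mm off centre along its groove. The side view taken just before shows all four sitting low. The jaw opening on each held cell read 0.3–0.7 mm under its size (33.5, 25.8, 14.2 and 9.8 mm).
- **Bystanders:** The pen cup stands where it was. The mouse was mostly hidden behind the arm in the last picture, so I did not confirm its position at the end. I never worked near it, and I saw no unexpected contact forces.
- **Disagreement found:** The reported TCP did not match the real finger ends. In the pictures the finger tips sat about 35 mm behind it, and the first grasp on the D closed on air without disturbing the battery. I lowered the open fingers until they touched the desk, found an offset of 36.7 mm, and used that for every move after.

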